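# Chock the tin, then open the rack gate

## Task

The tin in the sloping rack is held back only by the gate bar, and we want the gate left open for service. Push the wooden wedge, thin end first, up the deck and under the bar until it bears on the tin and has rolled it just clear of the bar; then swing the gate fully open by its knob and let go, so that the tin stays on the deck resting against the wedge. Never let the tin roll down past the gate, and leave the oil bottle, standing tin, tub, plate and spoon where they are.

Things in the scene. Friction and masses are not known exactly. Their poses are not given: they have to be found in the camera images.
- rack: Fixed steel tin rack: chute 350 mm long, deck 124 mm wide between rails 20 mm high, 44 mm back plate at the upper end, lower end open. Origin: on the deck surface at its middle, 46 mm above the table. Axes are the deck's: +x uphill along the deck (ends at -175 and +175 mm), +y across, +z square to the deck, 0.12 rad (6.9 deg) from vertical. Place and heading vary.
- tin: Plain steel tin, cylinder 90 mm diameter, 110 mm long, about 0.6 kg, lying across the deck (own y = its axis = along rack y), leaning on the uphill side of the gate bar. Rolls freely. Origin: its middle, 45 mm above the deck, at rack x about 45 mm at the start.
- wedge: Wooden wedge 110 long, 50 wide, 30 mm high, about 0.28 kg, loose on the deck below the gate, a little askew. Origin: centre of its underside; +x to the thin end. Upright flat tail face at x = -55 mm; flat top from there to x = +3; then the face falls at 30 deg towards the toe at x = +55. 1 to 4 N slides it; it stays where left.
- wedge_toe (a point): Middle of the wedge's toe line, where its 30 deg face meets its underside (the real edge is blunted by a few mm). When the wedge touches the tin, the toe line is 12 mm downhill of the tin's middle, measured along the deck; pushed further, it rolls the tin uphill with it.
- gate (a joint): Gate angle, rad: 0 closed (bar straight across the deck), 1.57 fully open at its stop (bar pointing downhill along the rack's -y side). The axis is square to the deck, positive about the rack's +z. Stiff hinge, stays where left; about 1.3 N at the knob moves it.
- gate_hinge (a point): On the gate's hinge axis, at the bar's centre line, 48 mm above the deck plane; beside the deck at rack x = -5, y = -81 mm. The bar is a 10 mm round steel rod, 178 mm long; its underside is 43 mm above the deck, so the wedge passes beneath it.
- gate_knob (a point): On the axis of the gate's black upright knob, 178 mm from the hinge axis at the bar's free end, outside the rack's +y rail when closed. The knob is a cylinder 18 mm in diameter, from 40 to 90 mm above the deck plane; this point is 72 mm above it. Moves with the gate.
- oil_bottle: Bystander: amber glass oil bottle, black cap, 68 mm diameter, 235 mm tall, standing. Origin: centre of its underside.
- upright_tin: Bystander: plain steel tin standing upright, 74 mm diameter, 110 mm tall. Origin: centre of its underside.
- tub: Bystander: small open green plastic tub, 72 mm diameter, 62 mm tall. Origin: centre of its underside.
- plate: Bystander: white china plate, 200 mm diameter, 20 mm high, on the white cutting board. Origin: centre of its underside.
- spoon: Bystander: serving spoon lying on the table. Origin: on its underside.
Things that resemble listed ones, but are neither listed nor needed, are in the scene too. Leave any blue or pink look-alike of the wedge alone.

How it is judged (in metres and radians):
On the way, in this order (a step that is already met when the one before it is completed fails the run):
1. with the gate still closed, the wedge bears on the tin and the tin is clear of the gate bar (value of joint gate below 0.12 rad and contact force between gate and tin below 0.02 N and x of tin in the frame of rack above 0.035 m and z of tin in the frame of rack between 0.035 and 0.06 m and contact force between wedge and tin above 0.1 N), for 0.2 s.
2. the gate is swung open while the wedge holds the tin (value of joint gate above 1.35 rad and x of tin in the frame of rack above 0.035 m and z of tin in the frame of rack between 0.035 and 0.06 m and contact force between wedge and tin above 0.1 N), for 0.2 s.
At the end, for the whole second after the job is handed in: The gate is open past 1.35 rad (of 1.57); the tin lies across the deck (within 0.2 rad), at rest (under 10 mm/s), its middle above rack x = 35 mm and 35 to 60 mm over the deck, resting on the wedge (more than 0.1 N) and not on the gate; the wedge lies flat on the deck, at rest (all of step 2 and contact force between gate and tin below 0.02 N and linear speed of each of tin, wedge below 0.01 m/s and angle between the y axis of tin and the y axis of rack, either way round below 0.2 rad and angle between the z axis of wedge and the z axis of rack, either way round below 0.1 rad); the robot touches nothing.
It fails at once if the tin rolls down past the gate line (its middle below rack x = 20 mm) (x of tin in the frame of rack below 0.02 m).
It fails at once if a bystander (oil bottle, upright tin, tub, plate or spoon) is moved by more than 40 mm (distance of any of oil_bottle, upright_tin, tub, plate, spoon from where it was at the start of the episode above 0.04 m).
It also fails if it takes over 51 s, if anything falls off the work surface, if the arm or the gripper's body presses on something with over 40 N, if the wrist force passes 120 N, or if a joint passes its speed limit or range.

## Robot

A 7-joint arm with a two-finger parallel gripper is mounted at the origin on the work surface. World frame = base frame: x ahead of the robot, y to its left, z up, the work surface at z = 0. Lengths are in m, angles in degrees, forces in N, time in s.
With the tool pointing down it reaches from about 0.425 to 0.925 m from the base axis. Payload 6.8 kg.
Tool frame: the origin (TCP) lies between the finger pads; the fingertips stand 17 mm ahead of it and the grasp point (between the pads) lies 2 mm behind it (r.tip_reach is the distance from the TCP to the fingertips, in m); x points along the fingers, y is the direction in which the jaws open and shut, and the axes are right-handed (so a half turn about x gives the same grasp; the last joint's range is limited). The gripper opens to 85 mm and grips with 20 to 120 N. Pads are 22 mm wide; open, the fingers measure 114 mm over their backs; the gripper's body (76 mm by 85 mm) begins 54 mm behind the grasp point. The pads swing forward as they close: fully open they stand 13 mm farther back than shut.
Start: joints at [-78.043, 27.33, 1.283, 89.118, -0.659, 63.558, -4.761], TCP at [0.21, 0.641, 0.226] pointing down, gripper open.
Joint ranges: [-169.35, 169.35], [-19.33, 120.38], [-80.79, 83.38], [13.8, 139.57], [-78.32, 258.32], [9.67, 109.79], [-169.56, 169.56]. Speed limits (degrees/s): [136.94, 136.94, 180, 180, 180, 180, 180].

## Interface

Orientations are given as a 3x3 rotation matrix whose columns are the frame's x, y, z axes.
In Python, from station import telemetry, optics, r, nets gives the robot as it stands. The module is installed in compiled form; this text tells all that it offers.
- The arm moves only by the shell command python3 -m crank 'ROWS' [FORCE]. ROWS is JSON, a list of rows, each a list of 5 numbers: the shift along the world's x, y, z in cm, then the turn about the world's z in rad, then the finger opening in cm, from 0 to 8.54. A call has 1 to 20 rows; each row shifts and turns the commanded pose from where the row before left it; what a row does not reach is not made up. A row lasts 1/10 s, in which the tool goes at most 50 mm and 8.59 degrees, less where a joint would pass 70% of its speed; a pose out of reach is approached as far as the arm can. A call with a gripper value outside its range is refused whole. The fingers move at their own pace and stop on an object; FORCE is the grip in N (left out, the last holds). Time passes only in rows, so rows that do not move let the fingers close. It gives the time, the measured TCP pose, the force and the opening at its end, in the units of the state.
- telemetry.sense(): the state, without advancing time (a new reading comes with each control period).
- optics.grab_frame(name): name is "scene" or "top"; returns (picture, depth): 480x640x3 uint8, blue, green, red; 480x640 float32, m along the optical axis (not along the pixel's ray), 0 where there is no reading.
- optics.camera_params(name): a dict with "vertical_fov" (degrees; the focal length in pixels is half the picture's height over the tangent of half this angle, whatever the lens; pixels are square), "cx", "cy" (the principal point, pixels), "R" (3x3) and "t" (3): a world point X has camera coordinates R X + t. Camera axes: x right, y down, z forward; pixel columns grow to the right and rows downward; lengths in m; the calibration is good to about 2 mm. A picture is of the moment at which its call begins. camera_params takes no time and is no camera call.
- r.sign_off(): hands the job in, once; it reports no verdict.
Trained networks look in the newest picture that a camera, given by its name, has taken for a name from the list of things; names that differ only in an ending like _2 or _b are one class to them, and where a whole thing is asked for, a point or a joint stands for the part that bears it (a point fixed in the world has none). Each returns a list of dicts, best first, with "conf" (0 to 1); they miss things now and then, are a little off and sometimes report something else, mostly with a low value. They report only what shows in the picture. A call takes as long as a camera call. They do not tell look-alikes from the thing itself.
- nets.find_in(camera, label): "extent" ([left, top, right, bottom] in pixels, round what is visible of it).
- nets.outline_of(camera, label): "mask" (480x640 bool, what is visible of it) and "extent" ([left, top, right, bottom] in pixels, round what is visible of it).
- nets.place_of(camera, label): "at" ([row, column] in pixels: a listed point, or the origin of a listed thing).
The state is a dict: "clock": time; "joint_positions": joint angles; "qd": joint speeds; "tau": joint torques, N m; "eef_pos": TCP position; "eef_rot": TCP orientation; "wrist_force": force on the tool from outside, world axes, zero at the start; "ft_torque": the same for the moment, N m; "gripper_width": finger opening in m.
Only numpy, scipy, OpenCV 4.12 (cv2) and the standard library are available. Lean on these libraries where they do the work, as an engineer would, in place of code of your own. Each camera call takes 0.05 s, during which the arm holds its last target.

## Working session

There is one attempt and no reset: what is moved stays moved. The work goes in short steps, Python scripts to look and compute and a shell command to move; the robot and the scene stay as the last step left them, time stands still between calls to the robot, and variables do not carry over. Pictures are saved under pics/ and viewed, and the job is handed in when it is done.

```bash
mkdir -p pics
cat > h.py <<'E'
import numpy as np, cv2
from station import telemetry, optics, r, nets
def K(n):
    p=optics.camera_params(n); f=240/np.tan(np.radians(p["vertical_fov"]/2)); return p,f
def pix2w(n,row,col,d):
    p,f=K(n); c=np.array([(col-p["cx"])/f*d,(row-p["cy"])/f*d,d]); R=np.array(p["R"]); return R.T@(c-np.array(p["t"]))
def w2pix(n,X):
    p,f=K(n); c=np.array(p["R"])@np.array(X)+np.array(p["t"]); return c[1]/c[2]*f+p["cy"],c[0]/c[2]*f+p["cx"]
def cloud(n,D):
    p,f=K(n); v,u=np.mgrid[0:480,0:640]; C=np.stack([(u-p["cx"])/f*D,(v-p["cy"])/f*D,D],-1)
    W=(C-np.array(p["t"]))@np.array(p["R"]); W[D==0]=np.nan; return W
E
python3 - <<'E'
from h import *
for n in("scene","top"):
    im,D=optics.grab_frame(n); cv2.imwrite(f"pics/{n}0.png",im); np.save(f"{n}0.npy",D); np.save(f"{n}0im.npy",im)
    p=optics.camera_params(n);print(n,p)
    for l in("rack","tin","wedge","wedge_toe","gate_hinge","gate_knob"):
        for q in nets.place_of(n,l)[:4]:
            a=q["at"]; d=D[int(a[0]),int(a[1])]; print(l,round(q["conf"],2),np.round(a,1),np.round(pix2w(n,a[0],a[1],d),3))
print(telemetry.sense())
E
```

```text
scene {'vertical_fov': 55.245013726116056, 'cx': 320.483510113078, 'cy': 238.58079695927955, 'R': array([[-0.57331088,  0.81930369,  0.0074898 ],
       [ 0.62330342,  0.44205571, -0.64504232],
       [-0.53179647, -0.36514136, -0.76411014]]), 't': array([ 0.28110068, -0.24946756,  1.58153353])}
rack 0.87 [251.6 272.6] [ 0.578 -0.101  0.046]
rack 0.53 [257.9 289. ] [ 0.566 -0.054  0.04 ]
tin 0.59 [236.4 258.5] [ 0.611 -0.114  0.134]
tin 0.54 [211.8 183.8] [ 0.593 -0.446  0.009]
wedge 0.91 [271.4 301.2] [0.589 0.005 0.049]
wedge 0.91 [228.3 326.5] [ 0.408 -0.036  0.029]
wedge 0.9 [267.2 383.1] [0.433 0.171 0.027]
wedge 0.63 [171.7 282.6] [ 0.279 -0.302  0.021]
wedge_toe 0.95 [270.8 395.3] [0.41  0.2   0.006]
wedge_toe 0.88 [169.5 300.1] [ 0.218 -0.275  0.001]
wedge_toe 0.75 [259.3 287.2] [ 0.573 -0.054  0.041]
wedge_toe 0.66 [224.8 307. ] [ 0.406 -0.11  -0.004]
gate_hinge 0.8 [225. 290.] [ 0.508 -0.092  0.099]
gate_knob 0.87 [258.2 252.8] [ 0.673 -0.081  0.132]
top {'vertical_fov': 51.10989181134705, 'cx': 314.9110321686286, 'cy': 250.3093846021943, 'R': array([[ 0.00962785, -0.999940
[... 1010 characters left out ...]
459,  63.56149904,  -4.76148575]), 'qd': array([-0.0305136 ,  0.01248881,  0.08524015, -0.07654826, -0.05087316,
       -0.07514845, -0.05057112]), 'tau': array([-2.11591432e-04, -5.96167195e+01,  1.60594907e+00, -2.81496423e+01,
        1.25417282e-02,  1.46514871e-03, -1.58036562e-05]), 'eef_pos': array([0.21029158, 0.64140567, 0.22642774]), 'eef_rot': array([[-3.63849536e-06,  3.11570098e-01,  9.50223171e-01],
       [-6.92042057e-06,  9.50223170e-01, -3.11570098e-01],
       [-1.00000000e+00, -7.70959034e-06, -1.30118648e-06]]), 'wrist_force': array([ 1.26294753, -0.03452368, -0.67638846]), 'ft_torque': array([ 0.05569   , -0.00231957,  0.02864489]), 'gripper_width': 0.08569434372053908}
```

View pics/scene0.png

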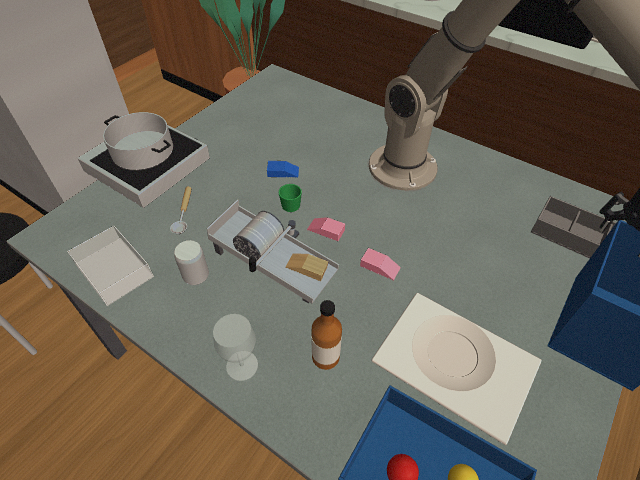

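View pics/top0.png

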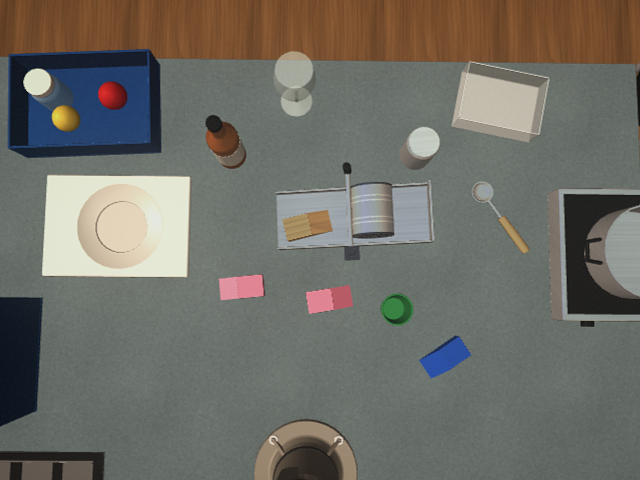

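Run:
```python
from h import *
im=np.load("top0im.npy"); cv2.imwrite("pics/topc.png",cv2.resize(im[130:290,240:440],None,fx=3.7,fy=3.7,interpolation=cv2.INTER_CUBIC))
```

```text
(no output)
```

View pics/topc.png

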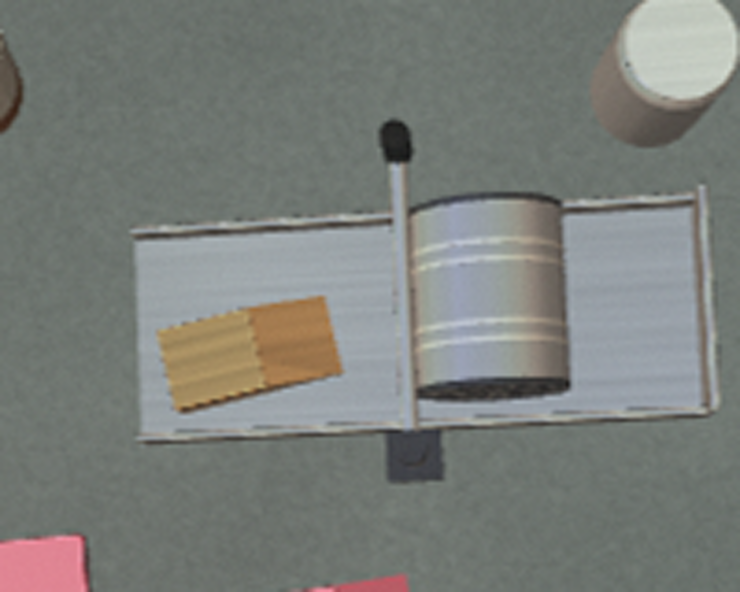

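Candidates for the wedge in the top view are:
- tan wooden at (308,225), lying on the rack deck below the gate
- pink at (241,288)
- pink at (329,300)
- blue at (445,357)

I choose the wooden one. The crop shows it below the gate with its steep-cut half towards the bar. Uphill is picture-right (world −y), and the knob is at (347,168).

```bash
cat > fit.py <<'E'
from h import *
def rackfit(im,D):
    W=cloud("top",D); v,u=np.mgrid[0:480,0:640]
    box=(u>265)&(u<445)&(v>172)&(v<258)
    # deck pts: plane fit below gate and above tin, RANSAC
    m=box&np.isfinite(W[...,0])
    P=W[m]; a,b=-0.0,-0.12
    sel=(P[:,2]>0.015)&(P[:,2]<0.085)
    P=P[sel]; c=None
    for k in range(20):
        A=np.c_[P[:,:2],np.ones(len(P))]
        if c is None: c=np.array([0,-0.1206,0.046-0.06*0.12*0.5])
        res=P[:,2]-A@c; med=np.median(res) if k==0 else 0
        g=abs(res-med)<(0.012 if k<4 else 0.004)
        c=np.linalg.lstsq(A[g],P[g,2],rcond=None)[0]
    return W,P,c,g
if __name__=="__main__":
    im=np.load("top0im.npy");D=np.load("top0.npy")
    W,P,c,g=rackfit(im,D); print(c,g.sum(),"tilt",np.arctan(np.hypot(*c[:2])),"uphill dir deg",np.degrees(np.arctan2(c[1],c[0])))
    res=W[...,2]-(W[...,0]*c[0]+W[...,1]*c[1]+c[2])
    m=(abs(res)<0.026)&(W[...,2]>0.02); 
    mk=np.zeros((480,640),np.uint8); mk[170:260,265:445]=m[170:260,265:445]*255
    cv2.imwrite("pics/mk.png",mk)
    n,l,s,_=cv2.connectedComponentsWithStats(mk); k=1+np.argmax(s[1:,4]); Q=W[l==k]
    print(cv2.minAreaRect((Q[:,:2]*1000).astype(np.float32)))
    np.set_printoptions(precision=4,suppress=True)
    print(Q.min(0),Q.max(0))
    # wooden wedge
    hsv=cv2.cvtColor(im,cv2.COLOR_BGR2HSV); w=((hsv[...,0]>8)&(hsv[...,0]<28)&(hsv[...,1]>80)).astype(np.uint8); mm=np.zeros_like(w); mm[205:246,278:338]=w[205:246,278:338]
    print(mm.sum(),cv2.minAreaRect(np.argwhere(mm)[:,::-1].astype(np.float32)), cv2.boxPoints(cv2.minAreaRect(np.argwhere(mm)[:,::-1].astype(np.float32))))
    Q=W[mm>0]; print("res range",np.percentile(res[mm>0],[2,50,90,98])); print(cv2.minAreaRect((Q[:,:2]*1000).astype(np.float32)),cv2.boxPoints(cv2.minAreaRect((Q[:,:2]*1000).astype(np.float32))))
E
python3 fit.py
```

```text
[ 0.00516101 -0.11912108  0.03190719] 4444 tilt 0.11867257494430805 uphill dir deg -87.5191667179194
((565.0624389648438, -98.00070190429688), (165.15443420410156, 348.7935485839844), 2.647099256515503)
[ 0.4828 -0.2746  0.021 ] [0.6547 0.0784 0.0924]
1025 ((307.0294494628906, 224.61767578125), (22.55581283569336, 45.839229583740234), 75.96376037597656) [[282.0589 219.2353]
 [326.5294 208.1177]
 [332.     230.    ]
 [287.5294 241.1177]]
res range [nan nan nan nan]
((560.0537719726562, 3.0368728637695312), (50.48297882080078, 104.9451904296875), 13.780033111572266) [[523.0401  47.9868]
 [548.0375 -53.9378]
 [597.0674 -41.913 ]
 [572.07    60.0116]]
```

View pics/mk.png

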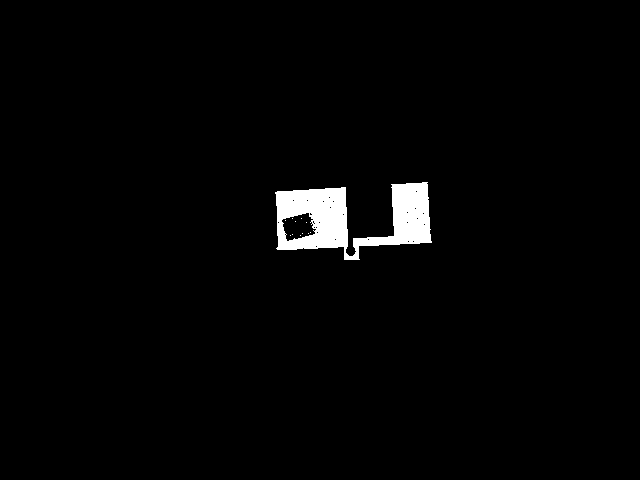

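```bash
cat > rk.py <<'E'
from h import *
def frame(h,o):
    hx=np.array([np.cos(h),np.sin(h),0]); t=0.12
    x=hx*np.cos(t)+np.array([0,0,np.sin(t)]); y=np.array([-np.sin(h),np.cos(h),0]); z=np.cross(x,y)
    return np.c_[x,y,z],np.array(o)
E
python3 - <<'E'
from rk import *
np.set_printoptions(precision=4,suppress=True)
D=np.load("top0.npy");W=cloud("top",D)
h0=np.radians(-87.4); R,o=frame(h0,[0.565,-0.097,0.046])
L=(W-o)@R
v,u=np.mgrid[0:480,0:640]
box=(u>265)&(u<445)&(v>172)&(v<262)&np.isfinite(L[...,0])
deck=box&(abs(L[...,0]+90)>0)&(L[...,0]<-0.03)&(abs(L[...,1])<0.05)&(abs(L[...,2])<0.008)
print("deck z",np.median(L[deck][:,2]), "slope",np.polyfit(L[deck][:,0],L[deck][:,2],1))
r=box&(L[...,2]>-0.01)&(L[...,2]<0.024)
# edges per bin
for a in np.arange(-0.17,0.17,0.02):
    s=r&(L[...,0]>a)&(L[...,0]<a+0.02)&(abs(L[...,1])<0.09)
    if s.sum()>5: y=L[s][:,1]; print(round(a+.01,2),y.min(),y.max())
for b in np.arange(-0.05,0.05,0.02):
    s=box&(L[...,2]>-.015)&(L[...,2]<.05)&(L[...,1]>b)&(L[...,1]<b+0.02); x=L[s][:,0]; print("y",round(b+.01,2),x.min(),x.max())
E
```

```text
deck z 0.0005441495747780709 slope [0.0049 0.0012]
-0.16 -0.0525705972246132 0.08143602503027889
-0.14 -0.052465866627194886 0.08040408808680345
-0.12 -0.052303888805557766 0.08198261590220218
-0.1 -0.05234947011176241 0.08251655742203917
-0.08 -0.05235457490709158 0.08178720103134722
-0.06 -0.05224803379553871 0.08214219518634677
-0.04 -0.05219996102945016 0.08167396329280621
-0.02 -0.08311843682232085 0.08227667774312723
-0.0 -0.08232055497534893 0.08177054290949737
0.02 -0.08255203859003542 -0.03386015413597849
0.04 -0.05193969444583379 -0.035184407808492746
0.06 -0.051724982362103246 -0.03479570366361578
0.08 -0.051840234165560634 -0.03300203049336692
0.1 -0.05185033991842022 0.08206516622524478
0.12 -0.05186475896777476 0.08206297023383889
0.14 -0.051687034208528715 0.08269903922378455
0.16 -0.05161444813375548 0.08231540493181953
y -0.04 -0.1723955516614544 0.17688303412574644
y -0.02 -0.17283902048678668 0.17743847897831583
y -0.0 -0.1723438410679362 0.17703709220866026
y 0.02 -0.17257772647685127 0.17715422392569516
y 0.04 -0.17129301302006106 0.17737419321548553
```

```bash
cat >> rk.py <<'E'
_h=np.radians(-87.25); _R,_o=frame(_h,[0.565,-0.097,0.046]); 
RR=_R; OO=_o+_R@np.array([0.002,0.015,0]); OO[2]=0.0465
def toR(X): return (np.asarray(X)-OO)@RR
def toW(X): return OO+RR@np.asarray(X)
E
python3 - <<'E'
from rk import *
from scipy.optimize import least_squares
np.set_printoptions(precision=4,suppress=True)
print("O",OO,"x",RR[:,0],"y",RR[:,1])
W=cloud("top",np.load("top0.npy"));L=toR(W)
v,u=np.mgrid[0:480,0:640]
t=(u>350)&(u<395)&(v>178)&(v<242)&(L[...,2]>0.06)&(abs(L[...,1])<0.05)
P=L[t]; P=P[abs(P[:,0])>0.012]
s=least_squares(lambda p:np.hypot(P[:,0]-p[0]-p[2]*P[:,1],P[:,2]-p[1])-0.045,[0.05,0.045,0],loss="soft_l1",f_scale=0.002); print("tin x,z,yaw",s.x, "y",L[t][:,1].min(),L[t][:,1].max())
k=(u>335)&(u<360)&(v>155)&(v<180)&(L[...,2]>0.08); print("knob top",L[k].mean(0),k.sum())
b=(abs(L[...,0]+.005)<.03)&(L[...,2]>0.045)&(L[...,2]<0.06)&(u<353)&(u>335); 
for y in (-.06,-.03,0,.03,.06): q=b&(abs(L[...,1]-y)<.008); print("bar",y,L[q].mean(0)); 
im=np.load("top0im.npy");hsv=cv2.cvtColor(im,cv2.COLOR_BGR2HSV)
w=((hsv[...,0]>8)&(hsv[...,0]<28)&(hsv[...,1]>80)&(v>205)&(v<246)&(u>278)&(u<338))
Q=L[w];Q=Q[np.isfinite(Q[:,0])]; top=Q[abs(Q[:,2]-.03)<.004]
print(len(top), np.percentile(Q[:,2],[2,50,98]))
f=lambda A:cv2.minAreaRect((A[:,:2]*1000).astype(np.float32))
print("top",f(top),"\nall",f(Q),"\n",cv2.boxPoints(f(Q)))
def proj(n,X): return np.round(w2pix(n,toW(X)),1)
for n,nm in(("top","top0"),("scene","scene0")):
    I=np.load(nm+"im.npy").copy()
    for X in ([-.175,-.062,0],[-.175,.062,0],[.175,-.062,0],[.175,.062,0],[-.005,-.081,.048],[-.005,.097,.072],[.045,0,.09],[-.183,-.081,.072]):
        q=w2pix(n,toW(X)); cv2.circle(I,(int(q[1]),int(q[0])),1,(0,0,255),-1)
    I=I[140:270,250:450] if n=="top" else I[180:320,190:380]
    cv2.imwrite(f"pics/chk_{n}.png",cv2.resize(I,None,fx=3.8,fy=3.8))
E
```

```text
O [ 0.5801 -0.0983  0.0465] x [ 0.0476 -0.9917  0.1197] y [0.9988 0.048  0.    ]
tin x,z,yaw [ 0.0452  0.0449 -0.0026] y -0.04998521497418482 0.0498104794299655
knob top [-0.0047  0.0959  0.0889] 56
bar -0.06 [-0.0042 -0.0601  0.052 ]
bar -0.03 [-0.0037 -0.0294  0.0524]
bar 0 [-0.0034 -0.0004  0.0523]
bar 0.03 [-0.0036  0.0299  0.053 ]
bar 0.06 [-0.0038  0.0588  0.0528]
584 [0.0038 0.0278 0.0338]
top ((-116.72293090820312, -18.368255615234375), (70.55326080322266, 49.912113189697266), 10.606414794921875) 
all ((-101.08910369873047, -15.034706115722656), (102.5899429321289, 50.4108772277832), 11.35529899597168) 
 [[-156.3427   -0.4223]
 [-146.4172  -49.8463]
 [ -45.8355  -29.6472]
 [ -55.761    19.7769]]
```

View pics/chk_top.png

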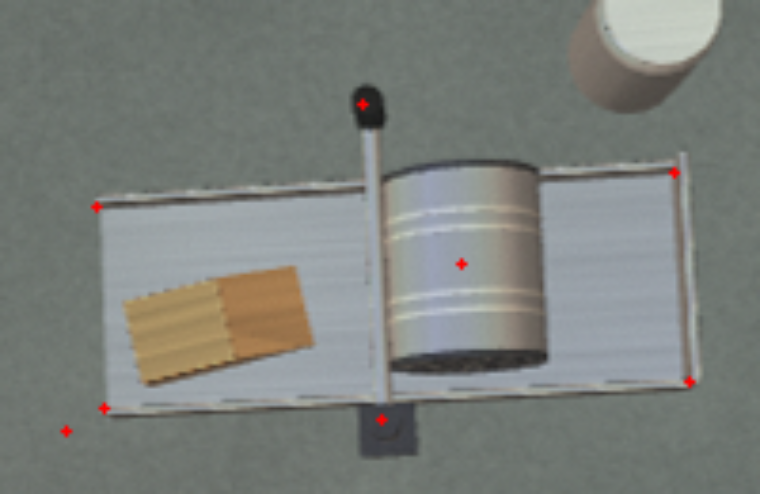

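View pics/chk_scene.png

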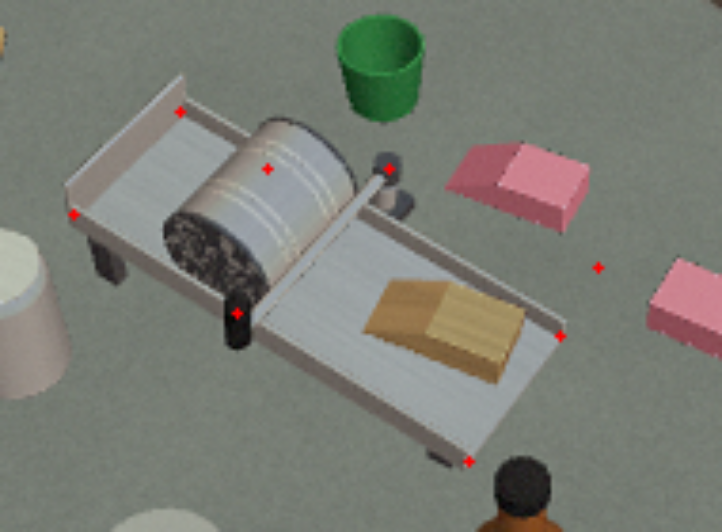

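Run:
```python
from rk import *
np.set_printoptions(precision=3,suppress=True)
print("tip",r.tip_reach, w2pix("top",[0.21,.641,.2]))
W=cloud("top",np.load("top0.npy"))
for rr in range(270,440,20): print(rr,W[rr,0:60:10][:, :].round(2).tolist())
Ws=cloud("scene",np.load("scene0.npy"))
q=(Ws[...,0]>.1)&(Ws[...,0]<.45)&(Ws[...,1]>.4)&(Ws[...,1]<.62); print(np.nanpercentile(Ws[q],[5,95],axis=0))
for c in ([123,215],[155,232],[140,222]): print("bottle",W[c[0],c[1]])
a=np.radians(11.4);tail=np.array([-.1514,-.0251,0]); g=tail+.029*np.array([np.cos(a),np.sin(a),0]); print("grip world",toW(g), "up8",toW(g+[0,0,.03]))
```

```text
tip 0.017 (np.float64(392.5009394306503), np.float64(-28.46301826443664))
270 [[0.45, 0.73, -0.0], [0.45, 0.7, 0.0], [0.45, 0.68, 0.0], [0.45, 0.65, 0.0], [0.45, 0.63, 0.0], [0.45, 0.6, 0.02]]
290 [[0.41, 0.72, -0.0], [0.41, 0.7, 0.01], [0.41, 0.67, 0.0], [0.41, 0.65, -0.0], [0.41, 0.63, 0.0], [0.41, 0.6, 0.0]]
310 [[0.37, 0.62, 0.16], [0.36, 0.62, 0.13], [0.36, 0.62, 0.09], [0.36, 0.62, 0.05], [0.36, 0.62, 0.01], [0.36, 0.6, 0.0]]
330 [[0.33, 0.62, 0.15], [0.32, 0.62, 0.12], [0.32, 0.62, 0.08], [0.32, 0.62, 0.04], [0.31, 0.62, 0.0], [0.31, 0.6, 0.0]]
350 [[0.28, 0.62, 0.15], [0.28, 0.62, 0.12], [0.28, 0.62, 0.08], [0.27, 0.62, 0.04], [0.27, 0.62, 0.0], [0.27, 0.6, -0.0]]
370 [[0.24, 0.62, 0.14], [0.24, 0.62, 0.11], [0.23, 0.62, 0.07], [0.23, 0.62, 0.04], [0.22, 0.62, 0.0], [0.22, 0.59, 0.01]]
390 [[0.2, 0.62, 0.14], [0.2, 0.62, 0.11], [0.19, 0.62, 0.07], [0.18, 0.62, 0.03], [0.18, 0.62, -0.0], [nan, nan, nan]]
410 [[0.16, 0.62, 0.14], [0.15, 0.62, 0.1], [0.15, 0.62, 0.07], [0.14, 0.62, 0.03], [0.13, 0.61, 0.0], [0.13, 0.59, -0.0]]
430 [[0.09, 0.7, 0.0], [0.09, 0.68, 0.0], [0.09, 0.65, 0.0], [0.09, 0.64, -0.0], [0.09, 0.61, 0.0], [0.09, 0.59, -0.0]]
[[ 0.129  0.41  -0.003]
 [ 0.421  0.61   0.687]]
bottle [0.732 0.181 0.237]
bottle [0.705 0.169 0.107]
bottle [0.719 0.18  0.17 ]
grip world [0.555 0.023 0.032] up8 [0.555 0.026 0.062]
```

```bash
python3 -m crank '[[0,0,4,0,7],[0,0,4,0,7],[0,0,2,0,7],[2,-3.6,0,-0.06,7],[2,-3.6,0,-0.06,7],[2,-3.6,0,-0.06,7],[2,-3.6,0,-0.06,7],[2,-3.6,0,-0.06,7],[2,-3.6,0,-0.06,7],[2,-3.6,0,-0.06,7],[2,-3.6,0,-0.06,7],[2,-3.6,0,-0.06,7],[2,-3.6,0,-0.06,7],[2,-3.6,0,-0.06,7],[2,-3.6,0,-0.06,7],[2,-3.6,0,-0.06,7],[2,-3.6,0,-0.06,7],[2,-3.6,0,-0.06,7],[2,-3.6,0,-0.06,7],[2,-3.6,0,-0.04,7]]' 20
```

```text
clock: 2.7
eef_pos: [0.5509, 0.028, 0.3268]
eef_rot: [[0.001, 0.968, 0.249], [0.001, 0.249, -0.968], [-1.0, 0.001, -0.0]]
wrist_force: [-0.2, 1.1, -0.1]
gripper_width: 0.0699
```

```bash
python3 -m crank '[[0.2,-0.1,-5,0,7],[0.2,-0.15,-5,0,7],[0,0,-5,0,7],[0,0,-5,0,7],[0,0,-3,0,7],[0,0,0,0,7]]' 20
python3 - <<'E'
from rk import *
for n in("scene","top"):
    im,D=optics.grab_frame(n); np.save(n+"1.npy",D); np.save(n+"1im.npy",im)
    I=(im[150:310,240:440] if n=="top" else im[170:330,220:420]); cv2.imwrite(f"pics/{n}1.png",cv2.resize(I,None,fx=3.7,fy=3.7,interpolation=cv2.INTER_CUBIC))
E
```

```text
clock: 3.3
eef_pos: [0.551, 0.0268, 0.0927]
eef_rot: [[-0.008, 0.968, 0.252], [-0.002, 0.252, -0.968], [-1.0, -0.008, -0.0]]
wrist_force: [-0.4, 0.2, 1.3]
gripper_width: 0.07
```

View pics/scene1.png

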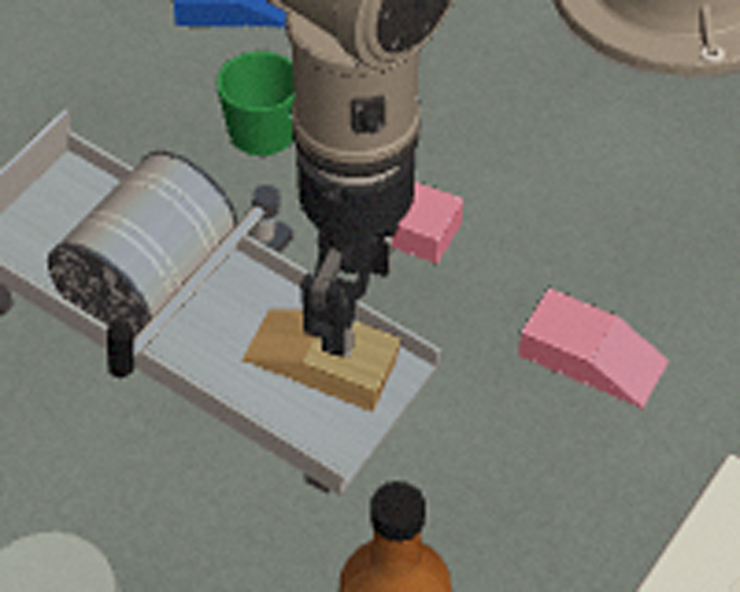

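View pics/top1.png

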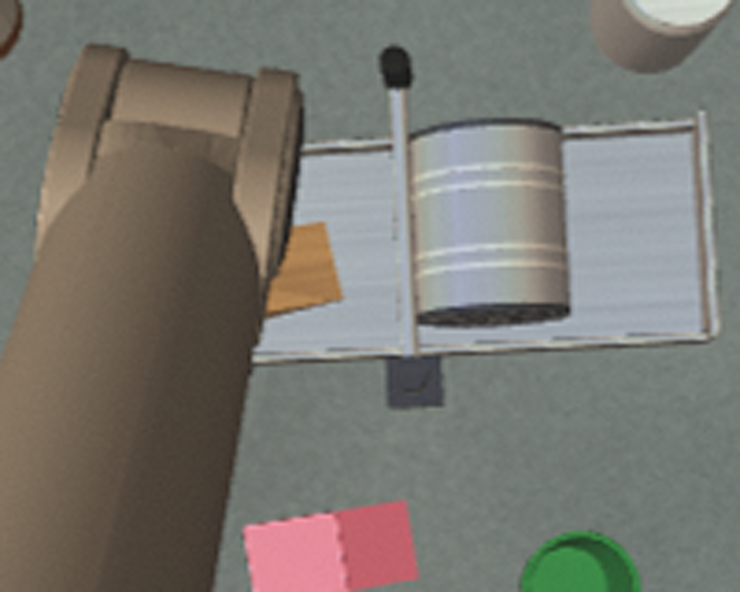

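Run:
```python
from rk import *
np.set_printoptions(precision=3,suppress=True)
im=np.load("scene1im.npy");W=cloud("scene",np.load("scene1.npy"))
m=np.zeros((480,640),bool); m[230:275,295:330]=True
g=im.max(2)<75
P=W[m&g]; P=P[np.isfinite(P[:,0])&(P[:,2]>.06)]; i=np.argsort(P[:,2])[:25]; print(P[i].mean(0),P[:,2].min(), P[i].min(0),P[i].max(0))
```

```text
[0.542 0.028 0.114] 0.10468378329263896 [0.514 0.016 0.105] [0.601 0.046 0.121]
```

Run:
```python
from rk import *
np.set_printoptions(precision=3,suppress=True)
im=np.load("scene1im.npy");W=cloud("scene",np.load("scene1.npy"))
for rr in range(250,270): print(rr,[(c,W[rr,c].round(3).tolist(),int(im[rr,c].max())) for c in (304,308,312,316)])
```

```text
250 [(304, [0.617, 0.039, 0.195], 48), (308, [0.616, 0.05, 0.201], 27), (312, [0.607, 0.055, 0.195], 57), (316, [0.585, 0.052, 0.171], 33)]
251 [(304, [0.616, 0.038, 0.189], 51), (308, [0.616, 0.05, 0.197], 25), (312, [0.606, 0.055, 0.191], 52), (316, [0.512, -0.001, 0.054], 118)]
252 [(304, [0.618, 0.04, 0.188], 43), (308, [0.615, 0.049, 0.192], 41), (312, [0.604, 0.053, 0.184], 53), (316, [0.51, -0.002, 0.047], 108)]
253 [(304, [0.62, 0.041, 0.187], 34), (308, [0.616, 0.05, 0.19], 35), (312, [0.605, 0.054, 0.181], 36), (316, [0.514, 0.001, 0.049], 106)]
254 [(304, [0.617, 0.039, 0.178], 21), (308, [0.617, 0.05, 0.187], 37), (312, [0.604, 0.053, 0.176], 35), (316, [0.512, -0.001, 0.04], 108)]
255 [(304, [0.621, 0.041, 0.18], 28), (308, [0.617, 0.051, 0.184], 30), (312, [0.603, 0.052, 0.17], 38), (316, [0.514, 0.001, 0.04], 103)]
256 [(304, [0.612, 0.035, 0.163], 42), (308, [0.617, 0.051, 0.179], 31), (312, [0.607, 0.055, 0.172], 41), (316, [0.513, 0.001, 0.034], 119)]
257 [(304, [0.613, 0.036, 0.161], 35), (308, [0.61, 0.045, 0.164], 39), (312, [0.605, 0.054, 0.165], 29), (316, [0.5
[... 1036 characters left out ...]
, 0.005, 0.064], 159), (308, [0.569, 0.014, 0.063], 138), (312, [0.595, 0.046, 0.116], 27), (316, [0.554, 0.029, 0.059], 157)]
266 [(304, [0.576, 0.006, 0.06], 168), (308, [0.573, 0.016, 0.065], 160), (312, [0.593, 0.045, 0.109], 98), (316, [0.558, 0.032, 0.061], 162)]
267 [(304, [0.581, 0.009, 0.064], 166), (308, [0.574, 0.017, 0.062], 164), (312, [0.567, 0.026, 0.062], 163), (316, [0.561, 0.034, 0.061], 167)]
268 [(304, [0.581, 0.009, 0.06], 180), (308, [0.575, 0.018, 0.06], 165), (312, [0.57, 0.027, 0.061], 156), (316, [0.563, 0.036, 0.061], 168)]
269 [(304, [0.581, 0.009, 0.055], 113), (308, [0.579, 0.021, 0.063], 166), (312, [0.574, 0.03, 0.063], 166), (316, [0.567, 0.039, 0.063], 157)]
```

Run:
```python
from rk import *
s=telemetry.sense(); print(s["clock"],s["eef_pos"],s["gripper_width"],s["qd"].round(1),s["wrist_force"])
im,D=optics.grab_frame("scene"); W=cloud("scene",D); print(telemetry.sense()["eef_pos"])
for rr in range(258,280,1): print(rr,[(c,W[rr,c].round(3).tolist(),int(im[rr,c].max())) for c in (306,309,312)])
I=im[200:300,260:380]; cv2.imwrite("pics/s2.png",cv2.resize(I,None,fx=6,fy=6,interpolation=cv2.INTER_CUBIC))
```

```text
3.4 [0.55474343 0.02675033 0.09718847] 0.06993203996278824 [-0.4 -2.2  0.9 -1.5  0.1 -0.1  0. ] [ 0.01386755 -0.07334437  1.217725  ]
[0.55564867 0.02687172 0.09822435]
258 [(306, [0.616, 0.044, 0.166], 50), (309, [0.617, 0.054, 0.174], 27), (312, [0.593, 0.045, 0.142], 67)]
259 [(306, [0.616, 0.044, 0.162], 41), (309, [0.618, 0.054, 0.171], 24), (312, [0.592, 0.044, 0.136], 103)]
260 [(306, [0.617, 0.044, 0.159], 29), (309, [0.618, 0.054, 0.168], 24), (312, [0.592, 0.044, 0.133], 100)]
261 [(306, [0.603, 0.033, 0.132], 40), (309, [0.618, 0.054, 0.163], 25), (312, [0.593, 0.045, 0.13], 82)]
262 [(306, [0.605, 0.035, 0.131], 45), (309, [0.602, 0.042, 0.133], 19), (312, [0.594, 0.045, 0.127], 81)]
263 [(306, [0.604, 0.034, 0.125], 47), (309, [0.6, 0.041, 0.126], 36), (312, [0.594, 0.045, 0.122], 78)]
264 [(306, [0.601, 0.032, 0.116], 95), (309, [0.599, 0.04, 0.12], 29), (312, [0.593, 0.044, 0.117], 79)]
265 [(306, [0.572, 0.009, 0.063], 161), (309, [0.601, 0.041, 0.12], 46), (312, [0.594, 0.045, 0.114], 92)]
266 [(306, [0.575, 0.011, 0.063], 161), (309, [0.569, 0.017, 0.061], 168), (31
[... 739 characters left out ...]
.024, 0.047], 124), (312, [0.58, 0.035, 0.056], 123)]
274 [(306, [0.584, 0.018, 0.042], 126), (309, [0.58, 0.025, 0.044], 118), (312, [0.579, 0.034, 0.05], 122)]
275 [(306, [0.582, 0.016, 0.033], 133), (309, [0.582, 0.026, 0.041], 127), (312, [0.58, 0.035, 0.047], 117)]
276 [(306, [0.582, 0.016, 0.03], 167), (309, [0.58, 0.025, 0.035], 123), (312, [0.578, 0.033, 0.038], 125)]
277 [(306, [0.587, 0.02, 0.033], 166), (309, [0.582, 0.026, 0.032], 168), (312, [nan, nan, nan], 125)]
278 [(306, [0.586, 0.018, 0.026], 161), (309, [0.585, 0.028, 0.033], 168), (312, [0.578, 0.033, 0.029], 145)]
279 [(306, [0.591, 0.022, 0.03], 165), (309, [0.586, 0.029, 0.031], 163), (312, [0.583, 0.037, 0.033], 164)]
```

View pics/s2.png

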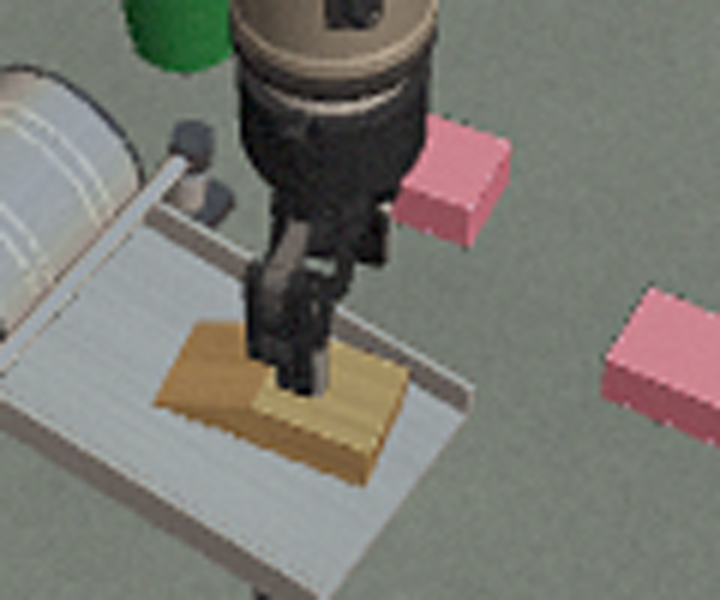

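```bash
python3 -m crank '[[0,0,-1.2,0,7],[0,0,-1.2,0,7],[0,0,0,0,7],[0,0,0,0,7]]' 20
python3 - <<'E'
from rk import *
im,D=optics.grab_frame("scene"); W=cloud("scene",D); print(telemetry.sense()["eef_pos"])
for rr in range(264,284,1): print(rr,[(c,W[rr,c].round(3).tolist(),int(im[rr,c].max())) for c in (306,309,312)])
I=im[200:300,260:380]; cv2.imwrite("pics/s3.png",cv2.resize(I,None,fx=6,fy=6,interpolation=cv2.INTER_CUBIC))
E
```

```text
clock: 3.85
eef_pos: [0.5541, 0.0269, 0.0724]
eef_rot: [[-0.0, 0.968, 0.251], [-0.0, 0.251, -0.968], [-1.0, -0.0, -0.0]]
wrist_force: [0.2, 0.3, 0.6]
gripper_width: 0.07
[0.55436212 0.02686958 0.07264111]
264 [(306, [0.615, 0.042, 0.138], 48), (309, [0.616, 0.052, 0.148], 25), (312, [0.605, 0.053, 0.136], 57)]
265 [(306, [0.617, 0.044, 0.138], 45), (309, [0.618, 0.053, 0.147], 25), (312, [0.608, 0.056, 0.138], 75)]
266 [(306, [0.619, 0.045, 0.138], 32), (309, [0.616, 0.053, 0.141], 30), (312, [0.592, 0.044, 0.107], 64)]
267 [(306, [0.599, 0.029, 0.099], 83), (309, [0.616, 0.052, 0.136], 31), (312, [0.594, 0.045, 0.106], 81)]
268 [(306, [0.596, 0.027, 0.089], 90), (309, [0.602, 0.041, 0.107], 26), (312, [0.595, 0.046, 0.103], 65)]
269 [(306, [0.596, 0.028, 0.086], 86), (309, [0.599, 0.04, 0.099], 39), (312, [0.595, 0.046, 0.099], 61)]
270 [(306, [0.583, 0.017, 0.059], 129), (309, [0.6, 0.04, 0.096], 37), (312, [0.593, 0.044, 0.091], 54)]
271 [(306, [0.582, 0.016, 0.053], 133), (309, [0.581, 0.026, 0.059], 99), (312, [0.593, 0.044, 0.087], 97)]
272 [(306, [0.582, 0.017, 0.049], 122), (
[... 566 characters left out ...]
0.029], 167), (312, [0.58, 0.035, 0.037], 125)]
278 [(306, [0.589, 0.021, 0.033], 164), (309, [0.583, 0.027, 0.029], 169), (312, [0.578, 0.033, 0.029], 144)]
279 [(306, [0.592, 0.023, 0.033], 164), (309, [0.586, 0.029, 0.031], 166), (312, [0.58, 0.034, 0.027], 164)]
280 [(306, [0.594, 0.025, 0.032], 165), (309, [0.589, 0.031, 0.03], 162), (312, [0.582, 0.036, 0.027], 167)]
281 [(306, [0.594, 0.025, 0.027], 167), (309, [0.59, 0.032, 0.028], 163), (312, [0.587, 0.039, 0.031], 163)]
282 [(306, [0.6, 0.029, 0.032], 165), (309, [0.594, 0.035, 0.031], 164), (312, [0.588, 0.04, 0.029], 164)]
283 [(306, [0.603, 0.031, 0.033], 166), (309, [0.596, 0.036, 0.029], 164), (312, [0.591, 0.043, 0.03], 165)]
```

View pics/s3.png

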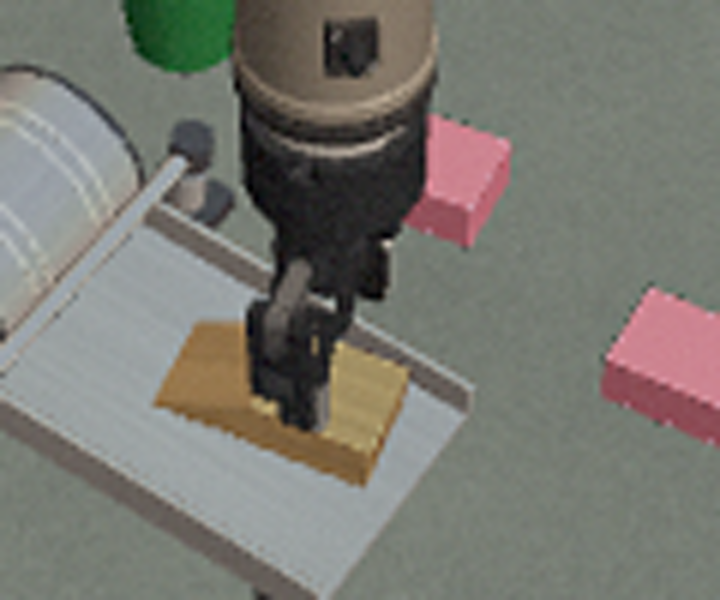

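```bash
python3 -m crank '[[0,0,-0.6,0,7],[0,0,-0.6,0,7],[0,0,0,0,7],[0,0,0,0,7]]' 20
python3 - <<'E'
from rk import *
im,D=optics.grab_frame("scene"); W=cloud("scene",D); print(telemetry.sense()["eef_pos"])
I=im[200:300,260:380]; cv2.imwrite("pics/s4.png",cv2.resize(I,None,fx=6,fy=6,interpolation=cv2.INTER_CUBIC))
E
```

```text
clock: 4.3
eef_pos: [0.5541, 0.0269, 0.0603]
eef_rot: [[-0.001, 0.968, 0.251], [-0.0, 0.251, -0.968], [-1.0, -0.001, -0.0]]
wrist_force: [0.9, -0.9, -0.1]
gripper_width: 0.07
[0.55425222 0.02686677 0.06044703]
```

View pics/s4.png

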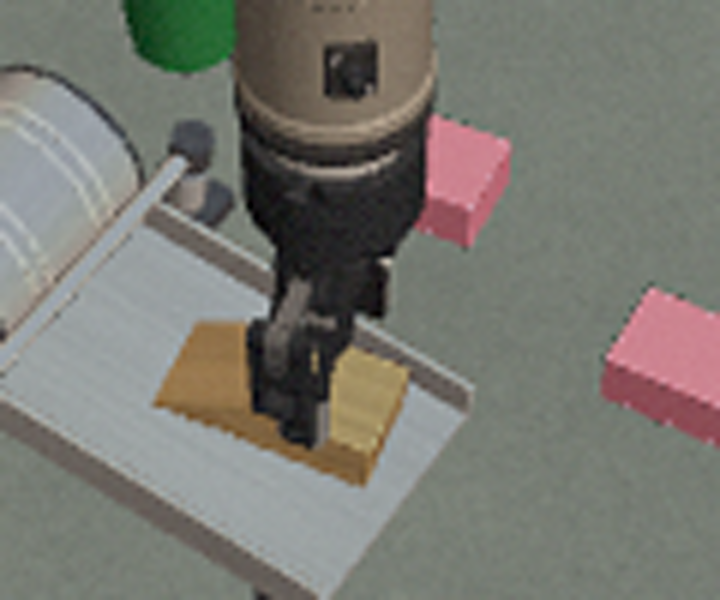

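```bash
python3 -m crank '[[0,0,-0.6,0,7],[0,0,-0.6,0,7],[0,0,-0.4,0,7],[0,0,0,0,7],[0,0,0,0,7]]' 20
python3 - <<'E'
from rk import *
im,D=optics.grab_frame("scene"); W=cloud("scene",D); s=telemetry.sense();print(s["eef_pos"],s["wrist_force"])
I=im[200:300,260:380]; cv2.imwrite("pics/s5.png",cv2.resize(I,None,fx=6,fy=6,interpolation=cv2.INTER_CUBIC))
for rr in range(272,284,1): print(rr,[(c,W[rr,c].round(3).tolist(),int(im[rr,c].max())) for c in (306,309,312)])
E
```

```text
clock: 4.85
eef_pos: [0.5542, 0.0268, 0.0443]
eef_rot: [[-0.0, 0.968, 0.251], [-0.0, 0.251, -0.968], [-1.0, -0.0, 0.0]]
wrist_force: [0.4, 0.0, -0.3]
gripper_width: 0.0701
[0.5543225  0.02684623 0.04451783] [ 0.41301281  0.65538829 -1.13738616]
272 [(306, [0.618, 0.044, 0.11], 44), (309, [0.617, 0.052, 0.116], 29), (312, [0.607, 0.054, 0.106], 60)]
273 [(306, [0.619, 0.045, 0.108], 46), (309, [0.617, 0.052, 0.111], 35), (312, [0.594, 0.045, 0.079], 57)]
274 [(306, [0.596, 0.027, 0.063], 100), (309, [0.615, 0.051, 0.105], 35), (312, [0.594, 0.045, 0.076], 55)]
275 [(306, [0.596, 0.027, 0.059], 112), (309, [0.602, 0.041, 0.077], 34), (312, [0.594, 0.045, 0.071], 58)]
276 [(306, [0.585, 0.018, 0.035], 173), (309, [0.598, 0.038, 0.066], 45), (312, [0.593, 0.044, 0.064], 58)]
277 [(306, [0.584, 0.017, 0.028], 169), (309, [0.6, 0.039, 0.064], 42), (312, [0.593, 0.044, 0.061], 99)]
278 [(306, [0.589, 0.021, 0.032], 164), (309, [0.584, 0.027, 0.031], 169), (312, [0.578, 0.033, 0.029], 152)]
279 [(306, [0.59, 0.022, 0.029], 162), (309, [0.585, 0.028, 0.029], 167), (312, [0.579, 0.034, 0.027], 166)]
280 [(306, [0.593, 0.024, 0.03], 167), (309, [0.587, 0.03, 0.027], 161), (312, [0.583, 0.036, 0.028], 169)]
281 [(306, [0.598, 0.028, 0.034], 166), (309, [0.591, 0.033, 0.031], 162), (312, [0.587, 0.04, 0.032], 163)]
282 [(306, [0.597, 0.027, 0.028], 164), (309, [0.591, 0.032, 0.025], 166), (312, [0.587, 0.04, 0.026], 160)]
283 [(306, [0.6, 0.029, 0.027], 165), (309, [0.596, 0.036, 0.03], 164), (312, [0.591, 0.042, 0.029], 163)]
```

View pics/s5.png

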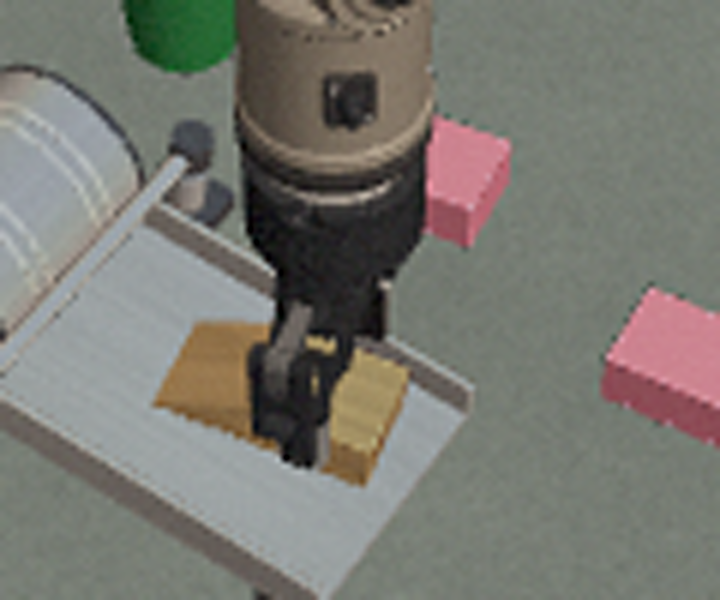

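```bash
python3 -m crank '[[0,0,-0.3,0,7],[0,0,-0.3,0,6.5],[0,0,0,0,5.8],[0,0,0,0,5.2],[0,0,0,0,4],[0,0,0,0,4],[0,0,0,0,4]]' 20
```

```text
clock: 5.6
eef_pos: [0.5541, 0.0269, 0.0386]
eef_rot: [[-0.0, 0.968, 0.251], [0.0, 0.251, -0.968], [-1.0, -0.0, -0.0]]
wrist_force: [-1.1, -0.2, 2.4]
gripper_width: 0.0492
```

```bash
python3 - <<'E'
from rk import *
print(toR([.5541,.0269,.05]))
E
python3 -m crank '[[0.5,0.02,0,-0.05,4],[0.5,0.02,0,-0.05,4],[0.5,0.03,0,-0.05,4],[0.4,0.02,0,-0.05,4],[0,0,0,0,4],[0,0,0,0,4]]' 20
python3 - <<'E'
from rk import *
for n in("scene","top"):
    im,D=optics.grab_frame(n)
    I=(im[150:310,240:440] if n=="top" else im[200:300,260:380]); cv2.imwrite(f"pics/{n}6.png",cv2.resize(I,None,fx=3.7 if n=="top" else 6,fy=3.7 if n=="top" else 6,interpolation=cv2.INTER_CUBIC))
print(toR(telemetry.sense()["eef_pos"]))
E
```

```text
[-0.12493888 -0.01994296  0.0185904 ]
clock: 6.2
eef_pos: [0.5723, 0.0289, 0.0388]
eef_rot: [[-0.002, 0.999, 0.055], [0.002, 0.055, -0.999], [-1.0, -0.002, -0.002]]
wrist_force: [-5.6, 1.7, 8.2]
gripper_width: 0.0496
[-0.12744415 -0.00164431  0.00754765]
```

View pics/scene6.png

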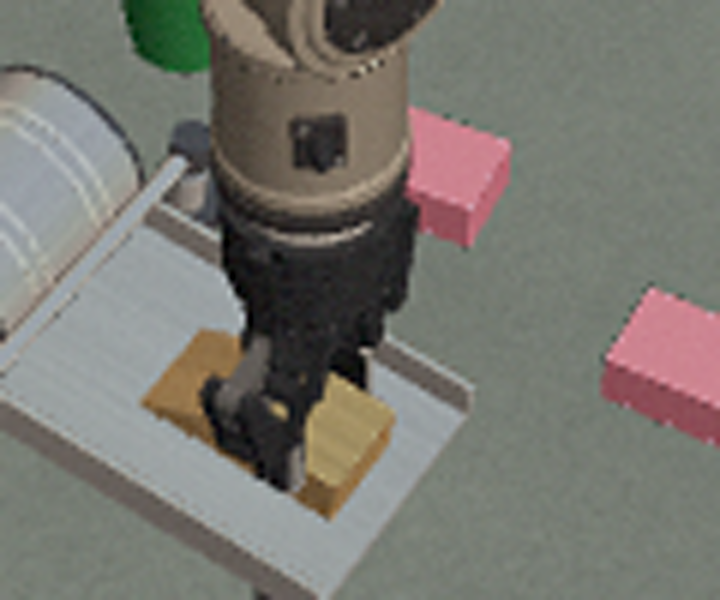

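View pics/top6.png

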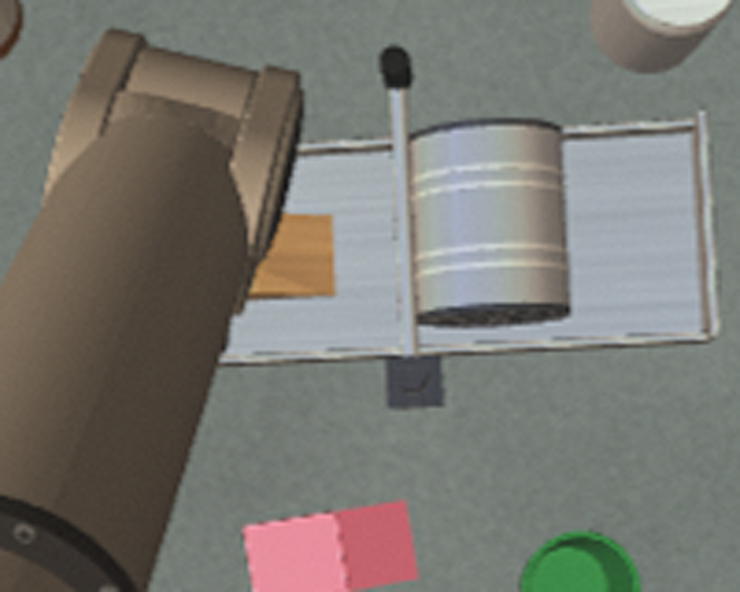

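```bash
python3 -m crank '[[0,0,0,0,6],[0,0,0,0,6.2],[0,0,2,0,6.2],[0,0,3,0,6],[0,0,1,0,3],[-0.1,2.5,0,0,1.2],[-0.1,2.5,0,0,1.2],[0,0,-2,0,1.2],[0,0,-1,0,1.2],[0,0,0,0,1.2],[0,0,0,0,1.2]]' 20
python3 - <<'E'
from rk import *
im,D=optics.grab_frame("scene"); np.save("scene7.npy",D); np.save("scene7im.npy",im)
I=im[200:320,260:400]; cv2.imwrite("pics/s7.png",cv2.resize(I,None,fx=5,fy=5,interpolation=cv2.INTER_CUBIC))
print(toR(telemetry.sense()["eef_pos"]))
E
```

```text
clock: 7.4
eef_pos: [0.5712, 0.0766, 0.0684]
eef_rot: [[-0.0, 0.999, 0.052], [-0.001, 0.052, -0.999], [-1.0, -0.001, 0.001]]
wrist_force: [0.6, -0.1, -0.6]
gripper_width: 0.0121
[-1.71338499e-01 -9.84769168e-05  4.31279707e-02]
```

View pics/s7.png

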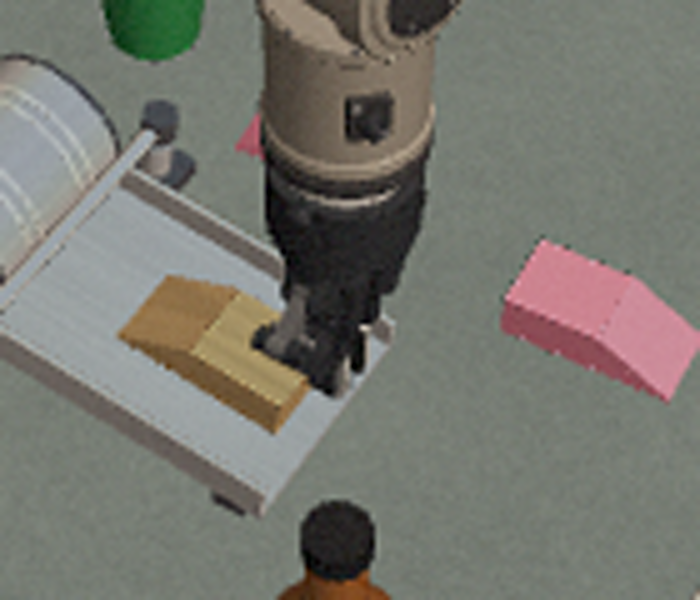

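Run:
```python
from rk import *
im=np.load("scene7im.npy");W=cloud("scene",np.load("scene7.npy"))
for rr in range(268,284,1): print(rr,[(c,W[rr,c].round(3).tolist(),int(im[rr,c].max())) for c in (324,327,330)])
```

```text
268 [(324, [0.591, 0.08, 0.126], 51), (327, [0.59, 0.089, 0.132], 32), (330, [0.566, 0.082, 0.1], 25)]
269 [(324, [0.594, 0.082, 0.127], 46), (327, [0.59, 0.088, 0.126], 25), (330, [0.565, 0.081, 0.093], 30)]
270 [(324, [0.597, 0.084, 0.127], 47), (327, [0.59, 0.089, 0.123], 30), (330, [0.566, 0.082, 0.091], 33)]
271 [(324, [0.609, 0.092, 0.143], 44), (327, [0.592, 0.09, 0.121], 26), (330, [0.565, 0.081, 0.085], 26)]
272 [(324, [0.608, 0.091, 0.136], 37), (327, [0.585, 0.086, 0.107], 45), (330, [0.564, 0.081, 0.08], 21)]
273 [(324, [0.607, 0.091, 0.131], 37), (327, [0.585, 0.085, 0.102], 51), (330, [0.563, 0.08, 0.073], 11)]
274 [(324, [0.608, 0.092, 0.129], 41), (327, [0.584, 0.085, 0.095], 75), (330, [0.537, 0.064, 0.026], 98)]
275 [(324, [0.607, 0.091, 0.123], 39), (327, [0.583, 0.084, 0.09], 77), (330, [0.539, 0.066, 0.025], 134)]
276 [(324, [0.589, 0.079, 0.089], 33), (327, [0.584, 0.085, 0.087], 77), (330, [0.54, 0.066, 0.022], 137)]
277 [(324, [0.589, 0.079, 0.084], 19), (327, [0.584, 0.085, 0.084], 68), (330, [0.548, 0.072, 0.031], 134)]
278 [(324, [0.589, 0.079, 0.079], 97), (327, [0.583, 0.085, 0.077], 86), (330, [0.548, 0.071, 0.026], 154)]
279 [(324, [0.561, 0.061, 0.027], 169), (327, [0.583, 0.085, 0.073], 115), (330, [0.546, 0.071, 0.019], 131)]
280 [(324, [0.562, 0.061, 0.024], 164), (327, [0.56, 0.07, 0.029], 162), (330, [0.536, 0.064, -0.004], 126)]
281 [(324, [0.565, 0.063, 0.025], 165), (327, [0.56, 0.07, 0.025], 163), (330, [0.54, 0.067, -0.001], 129)]
282 [(324, [0.569, 0.066, 0.027], 163), (327, [0.564, 0.072, 0.026], 160), (330, [0.543, 0.069, -0.001], 128)]
283 [(324, [0.57, 0.067, 0.025], 163), (327, [0.562, 0.071, 0.018], 134), (330, [0.545, 0.07, -0.003], 130)]
```

```bash
python3 -m crank '[[0,0.6,-1,0,1.2],[0,0,-0.8,0,1.2],[0,0,0,0,1.2],[0,0,0,0,1.2]]' 20; python3 -m crank '[[0,0,-0.6,0,1.2],[0,0,0,0,1.2],[0,0,0,0,1.2]]'; python3 -m crank '[[0,0,-0.6,0,1.2],[0,0,0,0,1.2],[0,0,0,0,1.2]]'
python3 - <<'E'
from rk import *
im,D=optics.grab_frame("scene");W=cloud("scene",D)
I=im[200:320,260:400]; cv2.imwrite("pics/s8.png",cv2.resize(I,None,fx=5,fy=5,interpolation=cv2.INTER_CUBIC))
s=telemetry.sense();print(toR(s["eef_pos"]),s["wrist_force"])
for rr in range(280,296,1): print(rr,[(c,W[rr,c].round(3).tolist(),int(im[rr,c].max())) for c in (324,327,330)])
E
```

```text
clock: 7.85
eef_pos: [0.571, 0.0837, 0.0502]
eef_rot: [[-0.001, 0.999, 0.054], [-0.0, 0.054, -0.999], [-1.0, -0.001, 0.0]]
wrist_force: [-0.4, -0.5, -0.1]
gripper_width: 0.0119
clock: 8.15
eef_pos: [0.5712, 0.0837, 0.0444]
eef_rot: [[-0.0, 0.999, 0.054], [-0.0, 0.054, -0.999], [-1.0, -0.0, 0.0]]
wrist_force: [0.2, 0.5, 0.5]
gripper_width: 0.0122
clock: 8.45
eef_pos: [0.5711, 0.0838, 0.0383]
eef_rot: [[-0.0, 0.999, 0.054], [-0.0, 0.054, -0.999], [-1.0, -0.0, 0.0]]
wrist_force: [0.4, 0.1, -0.0]
gripper_width: 0.0119
[-1.81909013e-01 -8.05859084e-05  1.38398040e-02] [ 0.2601645  -0.8049664  -0.13967827]
280 [(324, [0.618, 0.099, 0.121], 34), (327, [0.604, 0.099, 0.104], 34), (330, [0.589, 0.098, 0.086], 54)]
281 [(324, [0.617, 0.098, 0.114], 43), (327, [0.605, 0.099, 0.101], 42), (330, [0.584, 0.095, 0.073], 106)]
282 [(324, [0.618, 0.099, 0.112], 37), (327, [0.604, 0.099, 0.096], 37), (330, [0.584, 0.095, 0.069], 107)]
283 [(324, [0.619, 0.1, 0.11], 36), (327, [0.605, 0.1, 0.094], 36), (330, [0.581, 0.093, 0.059], 106)]
284 [(324, [0.59, 0.08, 0.054], 17), (327, [0.592, 0.091, 0.067], 
[... 541 characters left out ...]
2], 133), (330, [0.562, 0.082, -0.001], 129)]
290 [(324, [0.574, 0.07, -0.002], 125), (327, [0.571, 0.078, 0.001], 128), (330, [0.565, 0.084, -0.001], 127)]
291 [(324, [0.577, 0.072, -0.001], 122), (327, [0.573, 0.08, 0.0], 126), (330, [0.568, 0.086, -0.001], 129)]
292 [(324, [0.58, 0.074, -0.0], 123), (327, [0.575, 0.081, -0.001], 127), (330, [0.571, 0.088, -0.0], 124)]
293 [(324, [0.582, 0.076, -0.001], 127), (327, [0.579, 0.084, 0.001], 127), (330, [0.574, 0.09, 0.002], 126)]
294 [(324, [0.586, 0.078, 0.0], 126), (327, [0.58, 0.085, -0.001], 130), (330, [0.577, 0.092, 0.001], 128)]
295 [(324, [0.589, 0.08, 0.001], 125), (327, [0.584, 0.087, 0.001], 124), (330, [0.579, 0.094, 0.001], 124)]
```

View pics/s8.png

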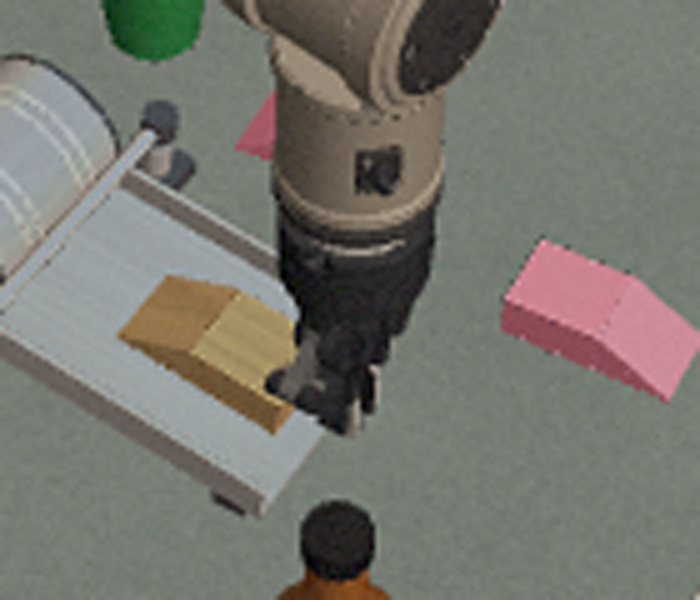

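```bash
python3 -m crank '[[0,0,-0.4,0,1.2],[0,0,-0.3,0,1.2],[0.05,-1,0.12,0,1.2],[0.05,-1,0.12,0,1.2],[0.05,-1,0.12,0,1.2],[0.05,-1,0.12,0,1.2],[0.05,-1,0.12,0,1.2],[0,0,0,0,1.2],[0,0,0,0,1.2]]' 20
python3 - <<'E'
from rk import *
for n in("scene","top"):
    im,D=optics.grab_frame(n); np.save(n+"9.npy",D); np.save(n+"9im.npy",im)
    I=(im[150:310,240:440] if n=="top" else im[200:320,240:380]); f=3.7 if n=="top" else 5; cv2.imwrite(f"pics/{n}9.png",cv2.resize(I,None,fx=f,fy=f,interpolation=cv2.INTER_CUBIC))
print(toR(telemetry.sense()["eef_pos"]))
E
```

```text
clock: 9.4
eef_pos: [0.574, 0.0331, 0.0377]
eef_rot: [[0.0, 0.999, 0.053], [-0.0, 0.053, -0.999], [-1.0, 0.0, 0.0]]
wrist_force: [0.5, 0.7, -0.4]
gripper_width: 0.012
[-0.13248849  0.00016925  0.00698921]
```

View pics/scene9.png

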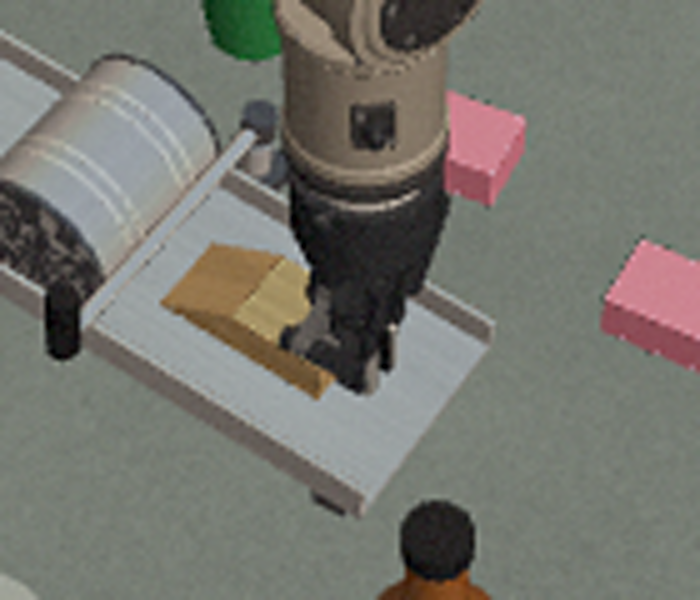

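View pics/top9.png

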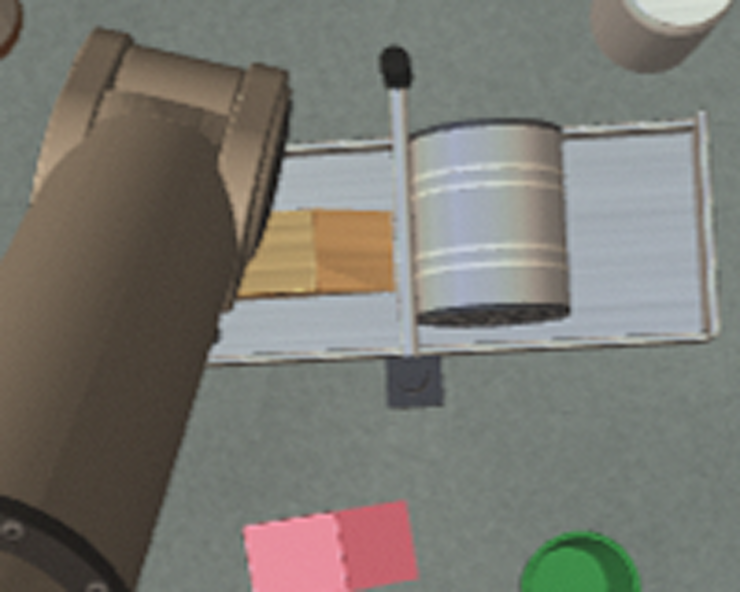

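```bash
cat >> rk.py <<'E'
def ray(n,row,col,zr):
    a=toR(pix2w(n,row,col,0.8)); b=toR(pix2w(n,row,col,1.3)); k=(zr-a[2])/(b[2]-a[2]); return a+k*(b-a)
E
python3 - <<'E'
from rk import *
for c in ((316,210),(316,293)): print(ray("top",150+c[1]/3.7,240+c[0]/3.7,.03))
E
```

```text
[-0.05673255  0.02195275  0.03      ]
[-0.05877248 -0.02868597  0.03      ]
```

```bash
python3 -m crank '[[0.05,-1,0.12,0,1.2],[0.05,-1,0.12,0,1.2],[0.05,-1,0.12,0,1.2],[0.02,-0.5,0.06,0,1.2],[0.02,-0.3,0.04,0,1.2],[0.01,-0.3,0.04,0,1.2],[0.02,-0.3,0.03,0,1.2],[0.01,-0.3,0.04,0,1.2],[0.02,-0.3,0.03,0,1.2],[0,0,0,0,1.2],[0,0,0,0,1.2],[0,0,0,0,1.2]]' 20
cat > chk.py <<'E'
import sys
from rk import *
from scipy.optimize import least_squares
k=sys.argv[1]
for n in("scene","top"):
    im,D=optics.grab_frame(n); np.save(n+k+".npy",D); np.save(n+k+"im.npy",im)
    I=(im[150:310,240:440] if n=="top" else im[190:310,220:370]); f=3.7 if n=="top" else 5; cv2.imwrite(f"pics/{n}{k}.png",cv2.resize(I,None,fx=f,fy=f,interpolation=cv2.INTER_CUBIC))
W=cloud("top",D);L=toR(W); v,u=np.mgrid[0:480,0:640]
t=(u>345)&(u<415)&(v>175)&(v<245)&(L[...,2]>0.065)&(L[...,2]<0.1)&(abs(L[...,1])<0.053)&(L[...,0]>.012)
P=L[t]
s=least_squares(lambda p:np.hypot(P[:,0]-p[0]-p[2]*P[:,1],P[:,2]-p[1])-0.045,[0.05,0.045,0],loss="soft_l1",f_scale=0.002); print("tin x,z,yaw",s.x,len(P))
st=telemetry.sense();print("t",st["clock"],"tcp rack",toR(st["eef_pos"]),st["wrist_force"])
E
python3 chk.py 10
```

```text
clock: 10.7
eef_pos: [0.5764, -0.0161, 0.0436]
eef_rot: [[0.0, 0.999, 0.054], [-0.0, 0.054, -0.999], [-1.0, 0.0, 0.0]]
wrist_force: [0.0, 3.3, -0.5]
gripper_width: 0.0122
tin x,z,yaw [ 0.05086284  0.0448649  -0.00284233] 1825
t 10.8 tcp rack [-0.08198401  0.00020372  0.00691191] [ 0.25089664  3.26307315 -0.05051309]
```

View pics/scene10.png

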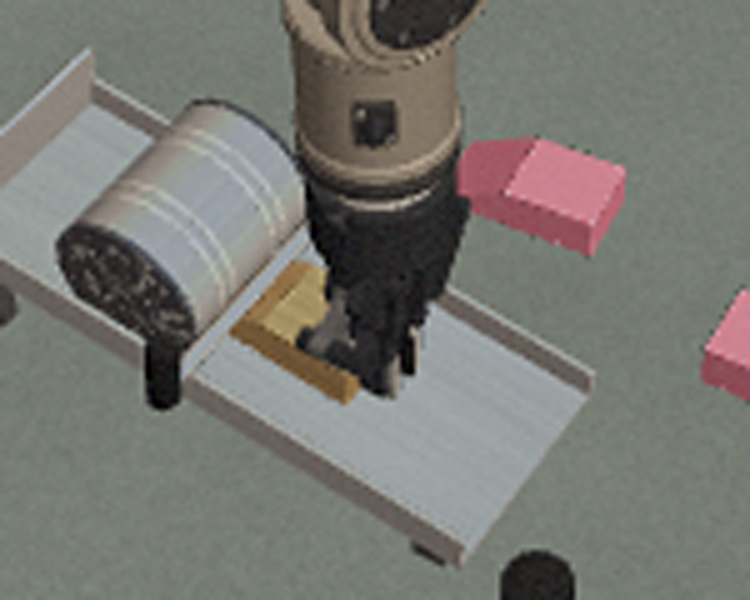

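View pics/top10.png

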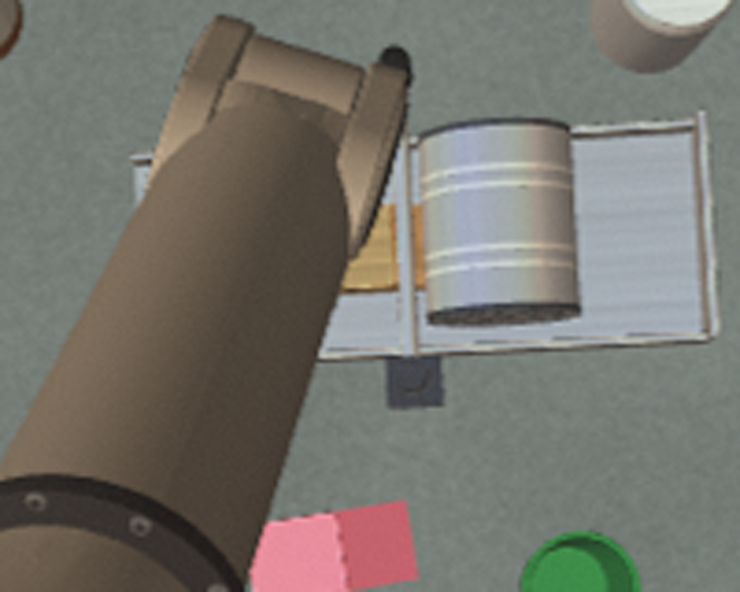

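```bash
python3 -m crank '[[0.02,-0.3,0.04,0,1.2],[0.01,-0.3,0.03,0,1.2],[0,0,0,0,1.2],[0,0,0,0,1.2],[-0.02,0.4,-0.05,0,1.2],[-0.05,1,-0.12,0,1.2],[-0.05,1,-0.12,0,1.2],[0,0,3,0,1.2],[0,0,5,0,1.2],[0,0,5,0,4],[0,0,3,0,4],[0,0,0,0,4]]' 20
python3 chk.py 11
```

```text
clock: 12.0
eef_pos: [0.5783, 0.0025, 0.2059]
eef_rot: [[0.008, 0.998, 0.055], [0.002, 0.054, -0.999], [-1.0, 0.008, -0.001]]
wrist_force: [-0.3, -0.2, -0.2]
gripper_width: 0.0399
tin x,z,yaw [ 0.05725257  0.04491438 -0.00286189] 1862
t 12.1 tcp rack [-0.08189662  0.00017631  0.16599153] [-0.31482767 -0.92604327 -1.10079647]
```

View pics/scene11.png

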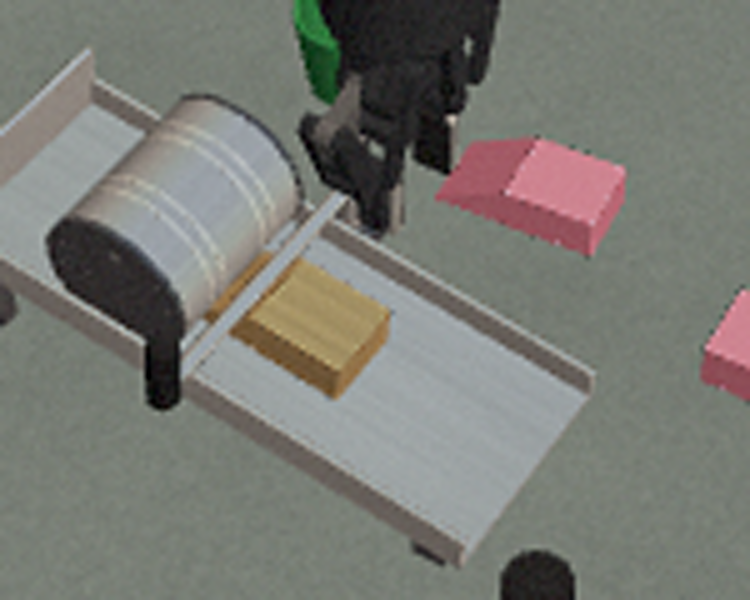

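View pics/top11.png

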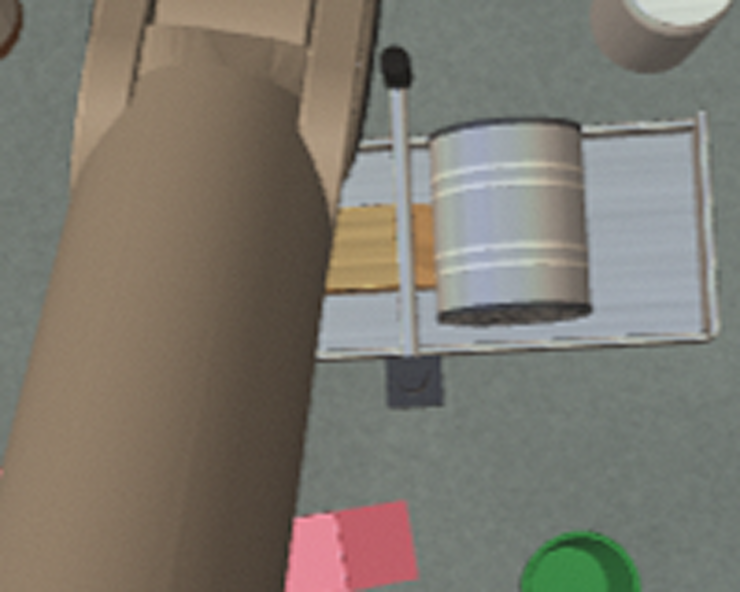

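Run:
```python
from rk import *
np.set_printoptions(precision=4,suppress=True)
print("tip target",toW([-.005,.097,.060]), "knob mid",toW([-.005,.097,.075]))
H=np.array([-.005,-.081,.075]); p=None
for i in range(17):
    f=i*1.57/16; X=toW(H+.178*np.array([-np.sin(f),np.cos(f),0]))
    if p is not None: print(i,((X-p)*100).round(2),X.round(4))
    p=X
```

```text
tip target [ 0.6764 -0.0815  0.1055] knob mid [ 0.6763 -0.0797  0.1204]
1 [-0.17  1.73 -0.21] [ 0.6746 -0.0624  0.1183]
2 [-0.34  1.7  -0.21] [ 0.6712 -0.0454  0.1162]
3 [-0.5   1.66 -0.2 ] [ 0.6662 -0.0288  0.1142]
4 [-0.67  1.6  -0.2 ] [ 0.6595 -0.0128  0.1122]
5 [-0.82  1.53 -0.19] [0.6513 0.0025 0.1103]
6 [-0.97  1.44 -0.18] [0.6417 0.0169 0.1085]
7 [-1.11  1.34 -0.17] [0.6306 0.0303 0.1068]
8 [-1.23  1.23 -0.15] [0.6183 0.0426 0.1053]
9 [-1.35  1.1  -0.14] [0.6048 0.0536 0.1039]
10 [-1.45  0.96 -0.12] [0.5903 0.0632 0.1027]
11 [-1.54  0.82 -0.11] [0.5749 0.0714 0.1016]
12 [-1.61  0.67 -0.09] [0.5588 0.0781 0.1007]
13 [-1.67  0.51 -0.07] [0.5421 0.0831 0.1   ]
14 [-1.71  0.34 -0.05] [0.525  0.0865 0.0995]
15 [-1.74  0.17 -0.03] [0.5076 0.0883 0.0992]
16 [-1.75  0.   -0.01] [0.4902 0.0883 0.0991]
```

```bash
python3 -m crank '[[0.8,-0.7,0,-0.13,3.4],[0.8,-0.7,0,-0.13,3.4],[0.8,-0.7,0,-0.13,3.4],[0.8,-0.7,0,-0.13,3.4],[0.8,-0.7,0,-0.13,3.4],[0.8,-0.7,0,-0.13,3.4],[0.8,-0.7,0,-0.13,3.4],[0.8,-0.7,0,-0.13,3.4],[0.8,-0.7,0,-0.13,3.4],[0.8,-0.7,0,-0.13,3.4],[0.8,-0.6,0,-0.13,3.4],[0.9,-0.6,0,-0.14,3.4],[0,0,-2,0,3.4],[0,0,-2,0,3.4],[0,0,0,0,3.4],[0,0,0,0,3.4]]' 20
python3 chk.py 12
```

```text
clock: 13.7
eef_pos: [0.6715, -0.0799, 0.1599]
eef_rot: [[-0.003, 0.055, -0.999], [-0.0, -0.999, -0.055], [-1.0, 0.0, 0.003]]
wrist_force: [-0.2, 0.6, 1.1]
gripper_width: 0.034
tin x,z,yaw [ 0.05720478  0.04487844 -0.00628876] 1848
t 13.8 tcp rack [0.00041264 0.09323558 0.11598586] [ 0.66159439 -1.08223546  0.71787325]
```

View pics/scene12.png

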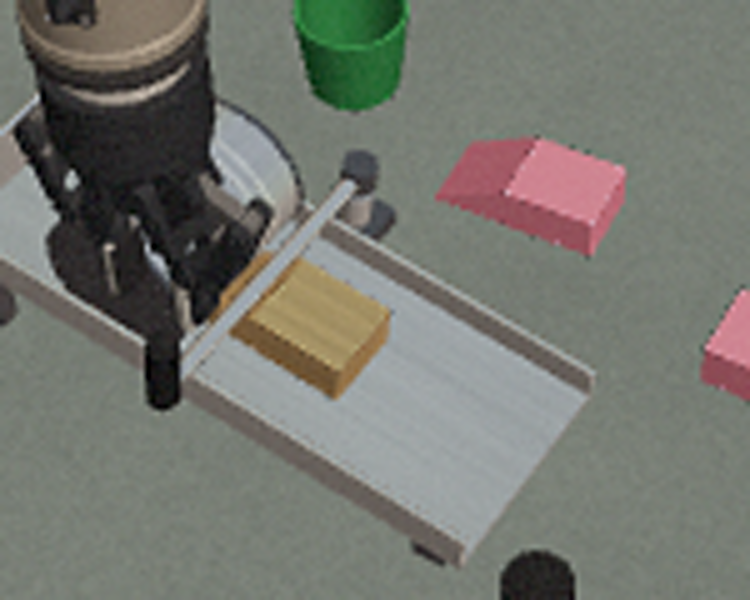

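View pics/top12.png

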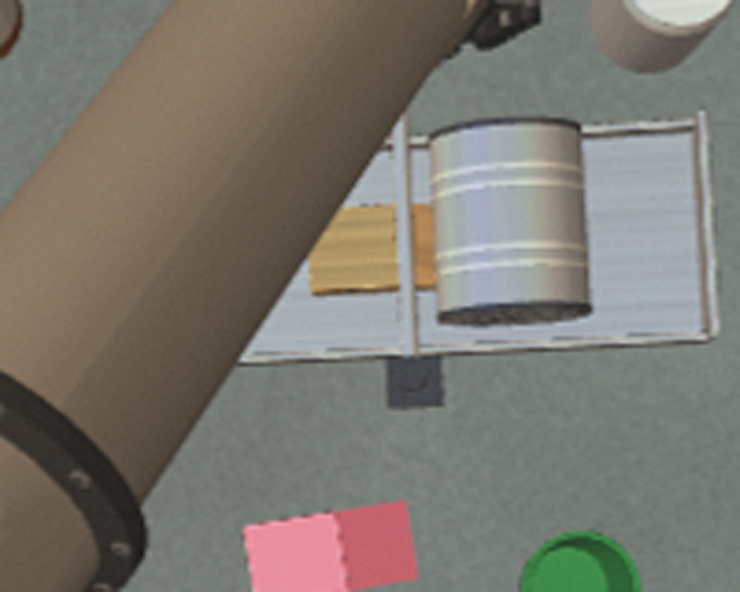

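Run:
```python
from rk import *
s=telemetry.sense()["eef_pos"];print(s)
def c(X): a=w2pix("scene",X); return ((a[1]-220)*5,(a[0]-190)*5)
print("knob axis@.169",c([.6764,-.082,.169]),"top",c(toW([-.005,.097,.09])))
for d in(-.017,.017): print(c([s[0],s[1]+d,.169]),c([s[0]+.011,s[1]+d,.169]),c([s[0]-.011,s[1]+d,.169]))
W=cloud("scene",np.load("scene12.npy"))
for rr in range(240,258): print(rr,[(cc,W[rr,cc].round(3).tolist()) for cc in (240,242,258,260,262)])
```

```text
[ 0.67255968 -0.08033066  0.16170116]
knob axis@.169 (np.float64(149.84095804233903), np.float64(297.799604027221)) top (np.float64(163.78025440420885), np.float64(343.54876421984017))
(np.float64(131.2074669074434), np.float64(278.82227118978733)) (np.float64(116.41470477502764), np.float64(292.9922179528944)) (np.float64(145.84789675739302), np.float64(264.7982431072836))
(np.float64(184.22977879967675), np.float64(310.05374875297434)) (np.float64(169.550791457946), np.float64(324.54618737336773)) (np.float64(198.75593545113134), np.float64(295.71219856558923))
240 [(240, [0.68, -0.107, 0.191]), (242, [0.683, -0.096, 0.202]), (258, [0.667, -0.059, 0.213]), (260, [0.669, -0.05, 0.22]), (262, [0.681, -0.031, 0.245])]
241 [(240, [0.68, -0.108, 0.187]), (242, [0.684, -0.096, 0.2]), (258, [0.671, -0.055, 0.215]), (260, [0.671, -0.049, 0.219]), (262, [0.681, -0.032, 0.241])]
242 [(240, [0.681, -0.108, 0.184]), (242, [0.683, -0.098, 0.193]), (258, [0.674, -0.053, 0.215]), (260, [0.673, -0.047, 0.218]), (262, [0.682, -0.032, 0.238])]
243 [(240, [0.68, -0.109, 0.179]), (242, [0.683, -0.098,
[... 1620 characters left out ...]
76]), (260, [0.675, -0.05, 0.177]), (262, [0.604, -0.117, 0.055])]
254 [(240, [0.649, -0.156, 0.069]), (242, [0.647, -0.15, 0.071]), (258, [0.677, -0.056, 0.171]), (260, [0.677, -0.048, 0.177]), (262, [0.629, -0.092, 0.095])]
255 [(240, [0.651, -0.153, 0.069]), (242, [0.65, -0.147, 0.072]), (258, [0.678, -0.055, 0.169]), (260, [0.61, -0.119, 0.051]), (262, [0.632, -0.089, 0.096])]
256 [(240, [0.651, -0.154, 0.063]), (242, [0.65, -0.147, 0.068]), (258, [0.616, -0.122, 0.05]), (260, [0.613, -0.117, 0.052]), (262, [0.635, -0.087, 0.096])]
257 [(240, [0.651, -0.155, 0.058]), (242, [0.65, -0.149, 0.062]), (258, [0.615, -0.124, 0.044]), (260, [0.641, -0.088, 0.097]), (262, [0.639, -0.083, 0.099])]
```

```bash
python3 -m crank '[[0.4,0,0,0,3.4],[0,0,-1.5,0,3.4],[0,0,-1.5,0,3.4],[0,0,-1,0,3.4],[0,0,0,0,3.4]]' 20; python3 -m crank '[[0,0,-1.2,0,3.4],[0,0,-1,0,3.4],[0,0,0,0,2.6],[0,0,0,0,2.6],[0,0,0,0,2.6]]'
python3 chk.py 13
```

```text
clock: 14.3
eef_pos: [0.6749, -0.0797, 0.1187]
eef_rot: [[-0.004, 0.055, -0.998], [0.0, -0.999, -0.055], [-1.0, -0.001, 0.004]]
wrist_force: [0.4, 0.2, -0.8]
gripper_width: 0.0341
clock: 14.8
eef_pos: [0.6767, -0.0803, 0.0997]
eef_rot: [[0.001, 0.055, -0.999], [-0.0, -0.999, -0.055], [-1.0, 0.0, -0.001]]
wrist_force: [0.8, -0.7, -0.2]
gripper_width: 0.026
tin x,z,yaw [ 0.05734342  0.04478822 -0.00409294] 1856
t 14.9 tcp rack [-0.00689725  0.09737534  0.05455017] [ 0.18128162 -0.29436733 -0.57284238]
```

View pics/scene13.png

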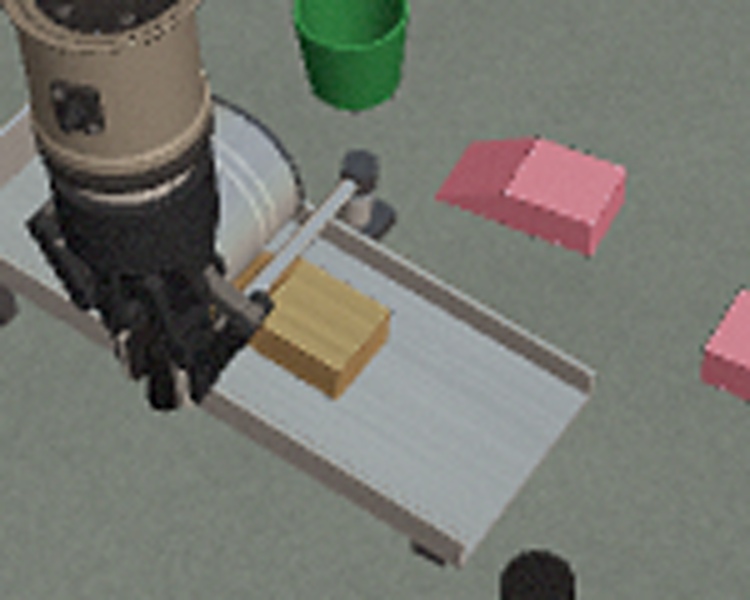

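```bash
python3 -m crank '[[-0.17,1.73,-0.2,0.098,2.6],[-0.34,1.7,-0.2,0.098,2.6],[-0.5,1.66,-0.2,0.098,2.6],[-0.67,1.6,-0.2,0.098,2.6],[-0.82,1.53,-0.2,0.098,2.6],[0,0,0,0,2.6],[0,0,0,0,2.6]]' 20
python3 chk.py 14
```

```text
clock: 15.6
eef_pos: [0.6518, 0.0019, 0.0898]
eef_rot: [[0.001, 0.516, -0.856], [0.0, -0.856, -0.516], [-1.0, 0.0, -0.001]]
wrist_force: [-0.3, -0.5, -0.3]
gripper_width: 0.0263
tin x,z,yaw [0.05715497 0.04489347 0.00021261] 1854
t 15.7 tcp rack [-0.08964918  0.07653919  0.05443016] [-0.49222563 -0.28914568 -0.455204  ]
```

View pics/scene14.png

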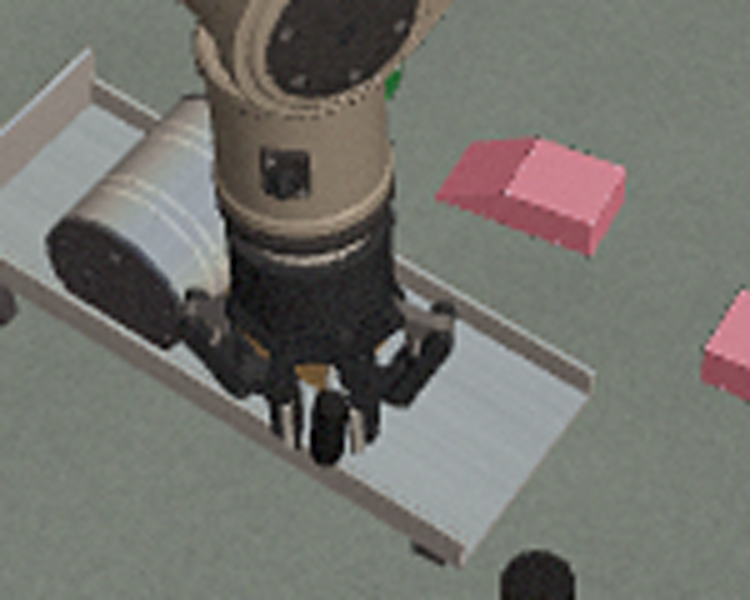

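View pics/top14.png

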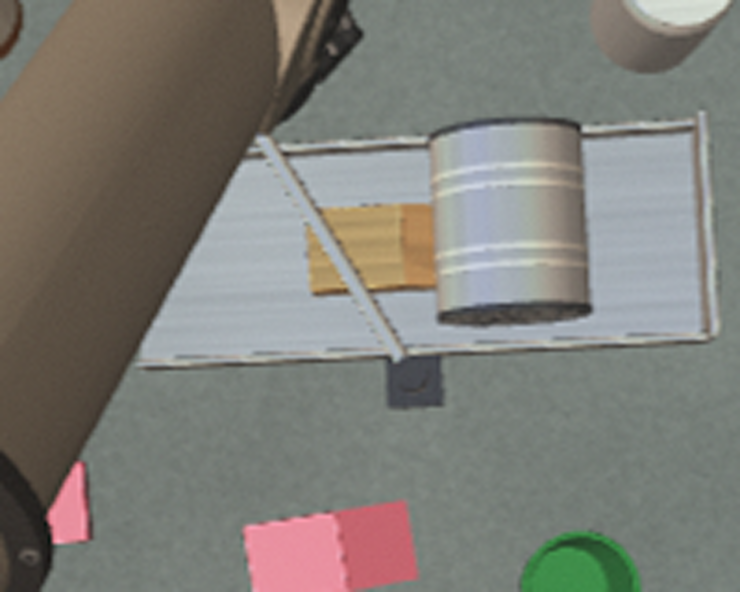

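```bash
python3 -m crank '[[-0.97,1.44,-0.18,0.098,2.6],[-1.11,1.34,-0.17,0.098,2.6],[-1.23,1.23,-0.15,0.098,2.6],[-1.35,1.1,-0.14,0.098,2.6],[-1.45,0.96,-0.12,0.098,2.6],[-1.54,0.82,-0.11,0.098,2.6],[-1.61,0.67,-0.09,0.098,2.6],[-1.67,0.51,-0.07,0.098,2.6],[0,0,0,0,2.6],[0,0,0,0,2.6]]' 20
python3 chk.py 15
```

```text
clock: 16.7
eef_pos: [0.543, 0.082, 0.0793]
eef_rot: [[0.001, 0.97, -0.244], [0.0, -0.244, -0.97], [-1.0, 0.001, -0.0]]
wrist_force: [0.1, -0.1, 0.8]
gripper_width: 0.0259
tin x,z,yaw [ 0.05738032  0.04480834 -0.00313398] 1858
t 16.8 tcp rack [-0.17659145 -0.0279693   0.05433376] [ 0.0780921   1.54426597 -0.82102598]
```

View pics/scene15.png

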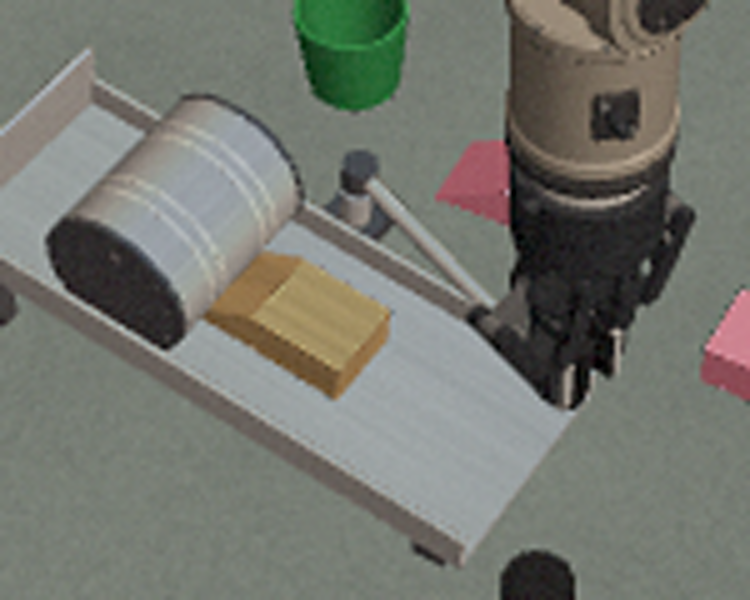

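View pics/top15.png

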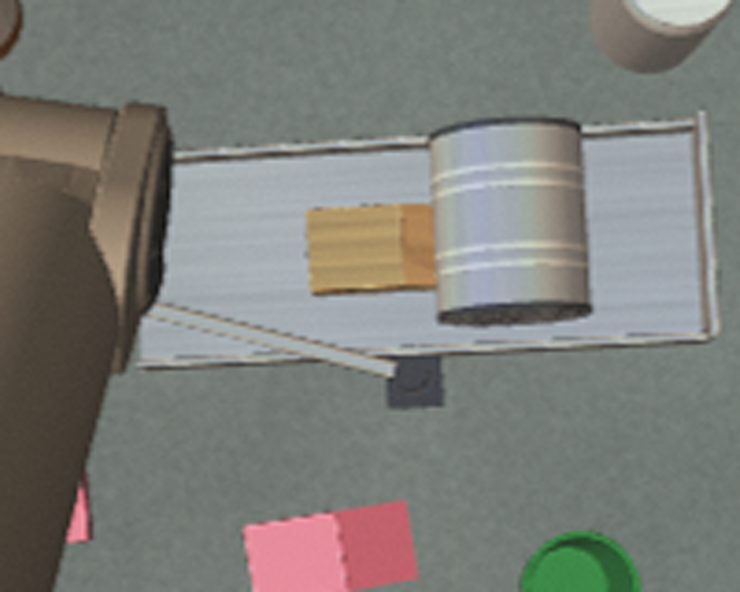

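```bash
python3 -m crank '[[-1.71,0.34,-0.05,0.098,2.6],[-1.74,0.17,-0.03,0.098,2.6],[-1.75,0,-0.01,0.098,2.6],[-0.3,0,0,0,2.6],[0,0,0,0,2.6],[0,0,0,0,2.6]]' 20; python3 -m crank '[[0,0,0,0,4],[0,0,0,0,4],[0,0,3,0,4],[0,0,5,0,4],[0,0,5,0,4],[-1,3,5,0,4],[-1,5,3,0,4],[-1,5,0,0,4],[-1,5,0,0,4],[-1,5,0,0,4],[0,5,0,0,4],[0,0,0,0,4],[0,0,0,0,4]]'
python3 chk.py 16
```

```text
clock: 17.4
eef_pos: [0.4883, 0.0877, 0.0783]
eef_rot: [[0.001, 0.999, 0.049], [-0.0, 0.049, -0.999], [-1.0, 0.001, 0.0]]
wrist_force: [0.1, -0.0, 0.5]
gripper_width: 0.0262
clock: 18.7
eef_pos: [0.4404, 0.3536, 0.2751]
eef_rot: [[-0.0, 0.999, 0.054], [-0.001, 0.054, -0.999], [-1.0, -0.0, 0.001]]
wrist_force: [-0.2, -1.2, -0.7]
gripper_width: 0.0402
tin x,z,yaw [ 0.05720055  0.04477624 -0.00287145] 1855
t 18.8 tcp rack [-0.42487486 -0.11708176  0.28195158] [ 0.26529815 -0.61278805 -0.47584241]
```

View pics/scene16.png

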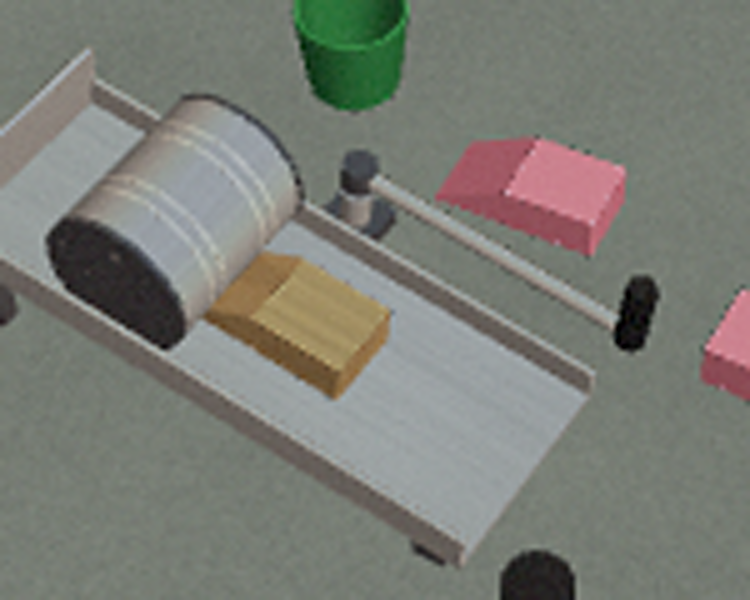

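View pics/top16.png

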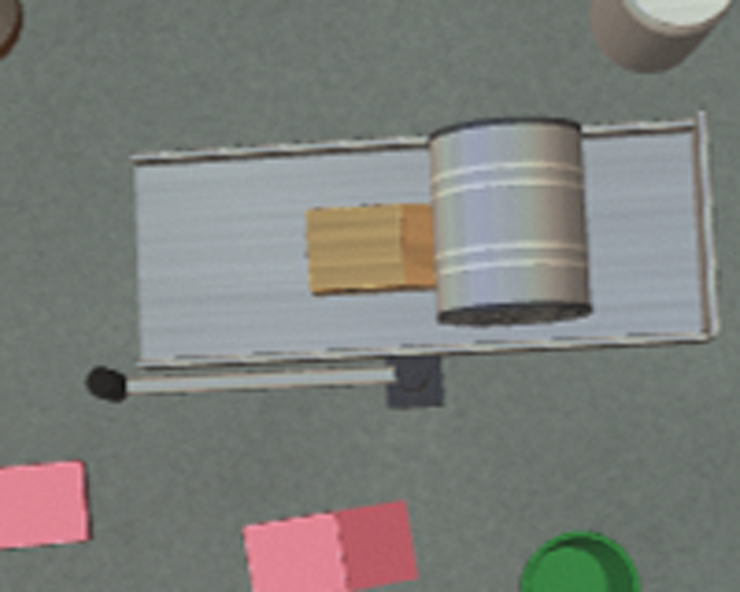

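Run:
```python
from rk import *
L=toR(cloud("top",np.load("top16.npy")));v,u=np.mgrid[0:480,0:640]
k=(u>258)&(u<280)&(v>243)&(v<264)&(L[...,2]>.083)&(L[...,2]<.095);p=L[k].mean(0);print(p,k.sum(),"gate",np.arctan2(-(p[0]+.005),p[1]+.081))
a=np.load("top0im.npy").astype(int);b=np.load("top16im.npy").astype(int);d=abs(a-b).max(2)>60
for n,c in dict(bottle=(140,225),utin=(148,420),tub=(309,396),plate=(226,118),spoon=(215,500)).items(): print(n,d[c[0]-35:c[0]+35,c[1]-35:c[1]+35].sum())
r.sign_off()
```

```text
[-0.18186983 -0.08067352  0.08941687] 56 gate 1.5689504405976291
bottle 0
utin 2
tub 0
plate 740
spoon 0
the job is handed in; nothing more can be done
```

The wedge now holds the tin clear of the gate line, the gate is swung open to its stop, and I have handed the job in. No verdict was reported.

**What I did:** I gripped the wooden wedge to straighten and centre it on the deck. Then I pushed it from its tail, under the bar, until the tin rolled from rack x = 45 mm to 57 mm. I caged the knob loosely between the fingers, swung it through the arc, let go and backed the arm away. The job took about 19 s of the 51 s.

**Last checks:**
- **Tin:** at x = 57.2 mm and 44.8 mm above the deck, yaw about 0.003 rad. It had not shifted since I let go of the wedge, and it is resting on the wedge.
- **Wedge:** looks flat and straight in the pictures. I did not measure its tilt.
- **Gate:** about 1.569 rad, measured from the knob position in the depth image.
- **Bystanders:** before-and-after pictures match for the bottle, standing tin, tub and spoon.

**What disagreed or stayed unconfirmed:**
- **Plate:** the before-and-after check flagged a change of 740 pixels around the plate. I think this is the arm parked above it, since the tool was never lowered near the plate. I did not confirm it with a clear view.
- **Fingertips:** the depth images put them about 20 mm higher than the stated tip distance, so I set heights from the images.
- **Contact forces:** I could not measure the wedge-to-tin force directly. I inferred contact from the pictures and from the tin staying still.

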